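# Refit the service cover of a bench power supply

### The arm

A 6-joint arm with a two-finger parallel gripper is mounted at the origin on the work surface. World frame = base frame: x ahead of the robot, y to its left, z up, the work surface at z = 0. Lengths are in mm, angles in rad, forces in N, time in s.
With the tool pointing down it reaches from about 275 to 750 mm from the base axis. Payload 10.2 kg.
Tool frame: the origin (TCP) lies at the very end of the fingers, on their centre line; the grasp point (between the pads) lies 19 mm behind it; x points along the fingers, y is the direction in which the jaws open and shut, and the axes are right-handed (so a half turn about x gives the same grasp; the last joint's range is limited). The gripper opens to 85 mm and grips with 20 to 120 N. Pads are 22 mm wide; open, the fingers measure 114 mm over their backs; the gripper's body (76 mm by 85 mm) begins 54 mm behind the grasp point. The pads swing forward as they close: fully open they stand 13 mm farther back than shut.
Start: joints at [1.12, 0.313, 1.498, -0, 1.331, -0.223], TCP at [118.576, 511.44, 231.294] pointing down, gripper open.
Joint ranges: [-2.94, 2.94], [-0.97, 2.17], [0.19, 2.56], [-1.23, 4.37], [0.02, 3.11], [-2.88, 2.88]. Speed limits (rad/s): [2.39, 2.39, 3.01, 3.14, 3.14, 3.14].

### API

Orientations are given as a unit quaternion [w, x, y, z].
In Python, from rig import ctrl gives the robot as it stands. The module is installed in compiled form; this text tells all that it offers.
- The arm moves only by the tool move_arm, never from a script. Its argument "targets" is a list that holds one entry, the list of rows, each a list of 7 numbers: the opening, from 0 (shut) to 1 (fully open), then the shift along the tool's x, y, z each as a share of 150 mm, from -1 to 1, then the turn, a rotation vector about the tool's x, y, z each as a share of 60 degrees, from -1 to 1. A call has 1 to 5 rows; each row shifts and turns the commanded pose from where the row before left it, along the tool's axes as they then stand; what a row does not reach is not made up. A row lasts 1/10 s, in which the tool goes at most 50 mm and 8.59 degrees, less where a joint would pass 70% of its speed; a pose out of reach is approached as far as the arm can. A call with a number of a shift or a turn outside -1 to 1 is refused whole. A call with a gripper value outside its range is refused whole. The fingers move at their own pace and stop on an object; "force" is the grip in N (left out, the last holds). Time passes only in rows, so rows that do not move let the fingers close. It gives the time, the measured TCP pose, the force and the opening at its end, in the units of the state.
- ctrl.sense(): the state, without advancing time (a new reading comes with each control period).
- ctrl.capture(name): name is "side" or "top"; returns the picture (384x512x3 uint8, red, green, blue); there is no depth.
- ctrl.calibration(name): a dict with "camera_matrix" (3x3 intrinsics, pixels), "extrinsics" (4x4, takes a point from world to camera coordinates). Camera axes: x right, y down, z forward; pixel columns grow to the right and rows downward; lengths in mm; the calibration is good to about 2 mm. A picture is of the moment at which its call begins. calibration takes no time and is no camera call.
- ctrl.finish_job(): hands the job in, once; it reports no verdict.
Trained networks look in the newest picture that a camera, given by its name, has taken for a name from the list of things; names that differ only in an ending like _2 or _b are one class to them, and where a whole thing is asked for, a point or a joint stands for the part that bears it (a point fixed in the world has none). Each returns a list of dicts, best first, with "confidence" (0 to 1); they miss things now and then, are a little off and sometimes report something else, mostly with a low value. They report only what shows in the picture. A call takes as long as a camera call. They do not tell look-alikes from the thing itself.
- ctrl.recognise(label, camera): "point" ([row, column] in pixels, amid what is visible of it).
- ctrl.cut_out(label, camera): "pixels" (384x512 bool, what is visible of it) and "point" ([row, column] in pixels, amid what is visible of it).
The state is a dict: "time_s": time; "joints": joint angles; "dq": joint speeds; "tau": joint torques, N m; "eef_pos": TCP position; "ee_rot": TCP orientation; "force": force on the tool from outside, world axes, zero at the start; "wrist_torque": the same for the moment, N m; "grip_width": opening from 0.0 (shut) to 1.0 (fully open).
Only numpy, scipy, OpenCV 4.12 (cv2) and the standard library are available. Lean on these libraries where they do the work, as an engineer would, in place of code of your own. Each camera call takes 0.05 s, during which the arm holds its last target.

### The job

Refit the loose white service cover on the open bench power supply: slip its bare-metal edge under the fixed lip, press its yellow edge down until both spring clips have snapped over it and it lies fully home, then turn the red turnbutton until it points straight over the cover. Press no harder than that needs, so as not to crush the soft rubber seal under the yellow edge, and leave the solder spool, the tray of cells, the clamp meter and the pliers where they are.

Things in the scene. Friction and masses are not known exactly. Their poses are not given: they have to be found in the camera images.
- psu: Grey bench power supply, 230 x 170 x 80 mm, fixed on a 3 mm blue mat. Origin: centre of its underside; z up; +x to its black front panel, away from the robot. In its top an open bay: 132.4 mm in x (-66.2 to +66.2), 116 mm in y, the cover rests on a ledge at height 76 (36 mm wide) at the -x end and on a rubber seal at +x; decks around at 80. A lip overhangs the bay's -x end, two clips the +x end: the cover goes in tilted.
- seat (a point): Centre of the bay at ledge height, 76 mm above the origin of psu, same axes. The fully home cover has its origin here (free play 1.2 mm in x, 3 mm in y), its underside on near ledge and seal, its x along this x. Flared aluminium guides stand along the bay's two y sides, up to 16 mm above the ledge.
- lip_edge (a point): Middle of the lip's lower edge: 57.5 mm to -x of the seat, 10 mm above it. The slot under the lip is 10 mm high, 130 mm wide, 8.7 mm deep (back wall 66.2 mm to -x of the seat). Above this edge the lip flares up at 43 degrees for 8 mm towards the bay, to 21 mm above the ledge. A cover tilted about 20 degrees, bare edge down, enters it well.
- clip_l_nose (a point): Front corner of the left (+y) clip's brass nose: at rest 61.5 mm to +x, 40 mm to +y of the seat, 6.5 mm above it; 16 mm wide. From here its front face rises 12 mm, leaning back (+x) 30 degrees, so a cover edge pressed down on it drives it back; its hooked underside then holds the cover's top. Black housing behind, 17 mm above the seat.
- clip_r_nose (a point): The same for the right (-y) clip, 40 mm to -y of the seat.
- clip_l (a joint): Left clip's travel in m: 0 sprung out, to 0.008 pushed back (+x). Spring 300 N/m, 1.2 N preload. The cover pushes both back about 3.5 mm to pass: in all about 4 to 9 N straight down near the yellow edge. With the cover home they spring back to about 0.
- clip_r (a joint): Right clip's travel, likewise.
- seal (a joint): Squeeze in m of the soft black rubber strip (100 mm in y, 13 mm in x) on the far ledge under the cover's yellow edge, its top level with the seat: 0 at rest. It springs back: 6 N to start it, then 12 N per mm. It is ruined beyond 2 mm (30 N): press slowly with a force stop of some 8 to 15 N, not to a set depth.
- latch (a joint): Red turnbutton on the far deck, vertical pivot 83 mm to +x of the seat, between the clips. Rad: 0 (a stop) with its bar pointing to -x over the cover's yellow edge, growing clockwise seen from above to a stop at 1.75. Starts aside at 1.2 to 1.6, bar pointing to about +y, clear of the bay. Friction 0.04 N m holds it. The bar clears a home cover by 3 mm; one not home blocks it.
- latch_grip (a point): On the turnbutton's pivot axis, 38 mm above seat level, 8 mm below the top of its upright fin: 10 mm thick, 34 mm long along the bar (21 mm towards the bar's tip, 13 mm the other way), 34 mm tall above the bar; pinch it across its thickness from above, fingertips higher than the clips (19 mm above the seat). The x axis here points away from the bar's tip.
- latch_tip (a point): Tip of the turnbutton's bar, underside: 29 mm from the pivot axis, 7 mm above seat level.
- cover: Loose white panel 130 (x) x 110 (y) x 4 mm, 0.13 to 0.25 kg, lying handle up on the mat. Origin: centre of its underside; z up. Its -x edge has a bare-aluminium strip 12 mm wide (goes under the lip), its +x edge a yellow strip 14 mm wide (goes under the clips). A black bridge handle crosses its middle along y: bar 12 mm wide in x, 76 mm long, 14 to 36 mm above the underside.
- cover_handle (a point): Grip point in the handle bar, 26 mm above the centre of the cover's underside.
- cover_tongue (a point): Middle of the lower edge of the bare-aluminium end, 65 mm to -x of the cover's origin.
- cover_clip_edge (a point): Middle of the lower edge of the yellow end, 65 mm to +x of the cover's origin.
- spool: Black-flanged solder spool, 36 mm across, 38 mm tall, standing between the power supply and the cover. Origin under its centre. Leave alone.
- cell_holder: Black tray with two blue cells, 80 x 45 x 22 mm, lying on the mat between the power supply and the cover. Leave alone.
- clamp_meter: Red clamp meter about 180 mm long, lying to the right. Leave alone.
- pliers: Red-handled pliers about 140 mm long, lying to the left. Leave alone.
Things that resemble listed ones, but are neither listed nor needed, are in the scene too. What is shaped like the cover but blue or brown is not meant.

How it is judged:
By the outcome, as a careful person would: the job done as asked, in the order asked, and still so for the second after the job is handed in, with the robot touching nothing.
It also fails if it takes over 58 s, if anything falls off the work surface, if the arm or the gripper's body presses on something with over 40 N, if the wrist force passes 120 N, or if a joint passes its speed limit or range.

## Working session

There is one attempt and no reset: what is moved stays moved. The work goes in short steps, Python scripts to look and compute and a tool call to move; the robot and the scene stay as the last step left them, time stands still between calls to the robot, and variables do not carry over. Pictures are saved under pics/ and viewed, and the job is handed in when it is done.

Besides the shell and the picture viewer there is one more tool, called after "Call:" as name(argument=value, ...) on one line, values as JSON. move_arm: Moves the arm, as the interface text tells. Shift numbers are shares of 150 mm and turn numbers shares of 60 degrees, none past 1 either way. Its arguments: {"type":"object","properties":{"targets":{"type":"array","items":{"type":"array","items":{"type":"array","items":{"type":"number","minimum":-1,"maximum":1}}}},"force":{"type":"number"}},"required":["targets"]}

```bash
ls; mkdir -p pics; python3 - <<'E'
from rig import ctrl
import cv2,numpy as np
s=ctrl.sense();print(s)
for n in("side","top"):
    im=ctrl.capture(n);cv2.imwrite(f"pics/{n}0.png",im[:,:,::-1])
    c=ctrl.calibration(n);print(n,np.round(c["camera_matrix"],1).tolist(),np.round(c["extrinsics"],3).tolist())
E
```

```text
pics
{'time_s': 0.0, 'joints': array([ 1.11961553e+00,  3.13428485e-01,  1.49844048e+00, -2.26938483e-05,
        1.33097357e+00, -2.23385505e-01]), 'dq': array([-1.80273615e-04, -8.63384182e-05,  1.39578873e-03, -1.29813621e-03,
        5.13393177e-04,  1.36659839e-04]), 'tau': array([-1.34007227e-03, -4.12268722e+01, -2.59737951e+01, -2.22047611e-04,
        4.20675759e-03,  1.94510955e-05]), 'eef_pos': array([118.45760915, 511.20117214, 230.74479915]), 'ee_rot': array([ 0.7023864 ,  0.07994228,  0.70266417, -0.08078145]), 'force': array([ 0.34765119, -0.09148514,  0.198125  ]), 'wrist_torque': array([ 0.02872473, -0.00512197, -0.04646123]), 'grip_width': 1.003377951197512}
side [[384.9, 0.0, 257.8], [0.0, 384.9, 190.3], [0.0, 0.0, 1.0]] [[0.784, -0.621, -0.016, -377.871], [-0.371, -0.447, -0.814, 256.108], [0.498, 0.644, -0.58, 1102.172], [0.0, 0.0, 0.0, 1.0]]
top [[415.1, 0.0, 253.3], [0.0, 415.1, 189.6], [0.0, 0.0, 1.0]] [[-0.012, -1.0, 0.007, -6.37], [-0.994, 0.011, -0.109, 446.544], [0.108, -0.009, -0.994, 1154.637], [0.0, 0.0, 0.0, 1.0]]
```

View pics/side0.png

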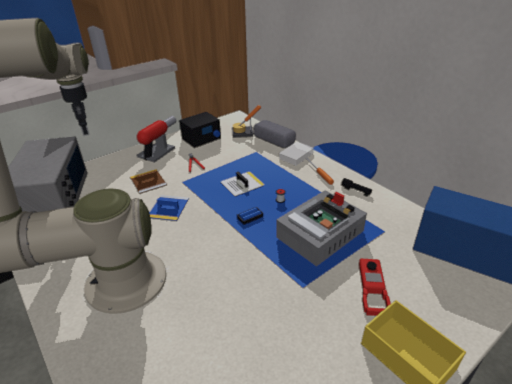

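View pics/top0.png

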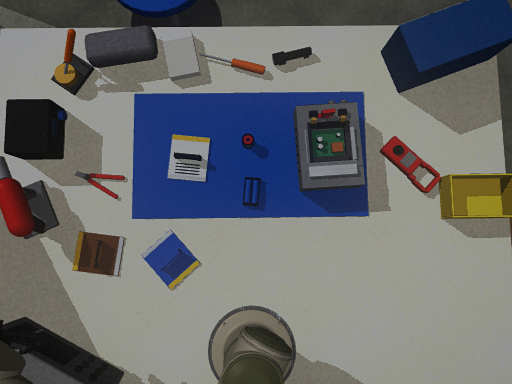

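Candidates for the cover: white (top 158,188; side 183,242), blue (top 260,172) and brown (top 254,98). The white one with the yellow strip fits the description, so I'll confirm it with enlarged crops.

```bash
python3 - <<'E'
import cv2,numpy as np
t=cv2.imread("pics/top0.png");s=cv2.imread("pics/side0.png")
r=lambda im,y0,y1,x0,x1,f:cv2.resize(im[y0:y1,x0:x1],None,fx=f,fy=f,interpolation=cv2.INTER_CUBIC)
cv2.imwrite("pics/c1.png",np.hstack([r(t,125,190,155,225,8)]))
cv2.imwrite("pics/c2.png",r(t,90,200,285,375,5.4))
cv2.imwrite("pics/c3.png",r(s,165,265,215,375,5))
E
```

```text
(no output)
```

View pics/c1.png

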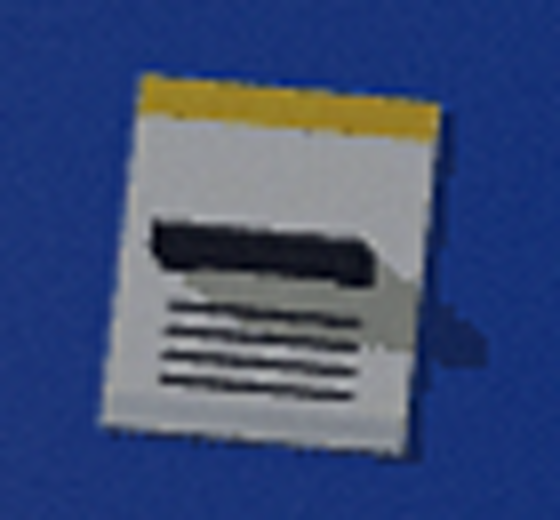

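View pics/c2.png

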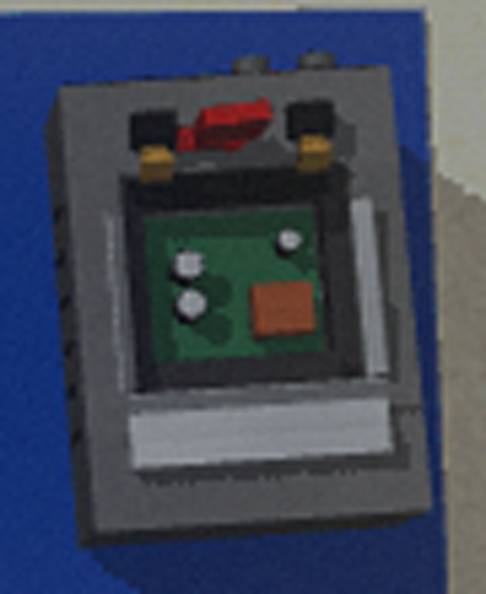

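View pics/c3.png

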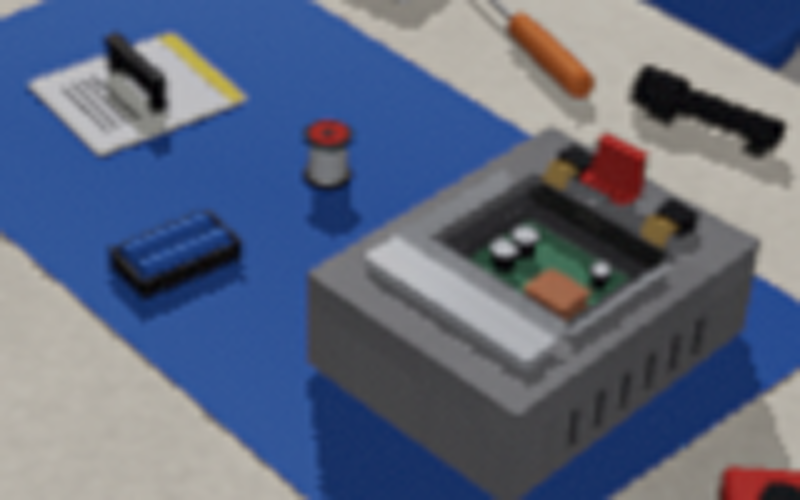

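```bash
cat > h.py <<'E'
from rig import ctrl
import cv2,numpy as np
from scipy.optimize import least_squares
from scipy.spatial.transform import Rotation as R
def P(n):
    c=ctrl.calibration(n);return np.array(c["camera_matrix"]),np.array(c["extrinsics"])
def proj(n,X):
    K,E=P(n);X=np.atleast_2d(X);c=X@E[:3,:3].T+E[:3,3];u=c@K.T;return u[:,:2]/u[:,2:]
def tri(px):  # {cam:(col,row)} -> X,resid
    A=[]
    for n,(u,v) in px.items():
        K,E=P(n);M=K@E[:3];A+= [u*M[2]-M[0],v*M[2]-M[1]]
    A=np.array(A);A/=np.linalg.norm(A[:,:3],axis=1)[:,None]
    x=np.linalg.lstsq(A[:,:3],-A[:,3],rcond=None)[0];return x,A[:,:3]@x+A[:,3]
def plane(n,uv,z):
    K,E=P(n);d=E[:3,:3].T@np.linalg.inv(K)@np.array([uv[0],uv[1],1]);c=-E[:3,:3].T@E[:3,3];return c+d*(z-c[2])/d[2]
def crop(c,x0,y0,f): # crop pts -> pixels
    return (np.array(c,float)+.5)/f-.5+[x0,y0]
def quat2R(q): return R.from_quat([q[1],q[2],q[3],q[0]])
E
python3 - <<'E'
from h import *
for lab in["cover","cover_handle","cover_tongue","cover_clip_edge","psu","clip_l_nose","clip_r_nose","lip_edge","latch_grip","latch_tip","spool","cell_holder"]:
    px={}
    for n in("top","side"):
        if lab=="cover" and n=="top": ctrl.capture("top");ctrl.capture("side")
        r=ctrl.recognise(lab,n)[:3]
        print(lab,n,[(np.round(d["point"],1).tolist(),round(d["confidence"],2)) for d in r])
        if r: px[n]=(r[0]["point"][1],r[0]["point"][0])
    if len(px)==2:
        x,e=tri(px);print("   ",np.round(x,1),np.round(e,1))
def fit(obj,obs,z0,g):
    # obs list (cam,pt3,uv)
    def res(p,o=obs):
        c,s=np.cos(p[2]),np.sin(p[2])
        out=[]
        for n,X,uv in o:
            W=[p[0]+c*X[0]-s*X[1],p[1]+s*X[0]+c*X[1],z0+X[2]]
            out+=list(proj(n,W)[0]-uv)
        return np.array(out)
    for sel in(("top",),("side",),("top","side")):
        o=[q for q in obs if q[0] in sel]
        r=least_squares(lambda p:res(p,o),g,loss="soft_l1",f_scale=1,x_scale=[100,100,1])
        print(obj,sel,np.round(r.x,4),"deg",round(np.degrees(r.x[2]),2));print(np.round(r.fun,1).reshape(-1,2).tolist())
    return r.x
T=lambda *a:crop(a,155,125,8)
S=lambda *a:crop(a,215,165,5)
U=lambda *a:crop(a,285,90,5.4)
obs=[("top",(65,55,4),T(142,74)),("top",(65,-55,4),T(440,103)),("top",(-65,-55,4),T(405,455)),("top",(-65,55,4),T(102,425)),
("side",(65,55,4),S(170,33)),("side",(65,-55,4),S(246,98)),("side",(-65,-55,4),S(100,155)),("side",(-65,55,4),S(28,86))]
fit("cover",obs,3,[500,170,0])
obs=[("top",(115,85,80),U(60,88)),("top",(115,-85,80),U(388,68)),("top",(-115,-85,80),U(432,512)),
("side",(-115,85,80),S(310,277)),("side",(-115,-85,80),S(518,412)),("side",(115,-85,80),S(758,242)),("side",(115,85,80),S(550,130))]
fit("psu",obs,3,[500,-170,0])
E
```

```text
cover top [([251.8, 95.6], 0.87), ([158.1, 187.0], 0.8), ([258.9, 169.7], 0.63)]
cover side [([176.1, 149.5], 0.93), ([183.3, 240.0], 0.79), ([208.7, 165.8], 0.76)]
    [279.  430.8  19.5] [-1.2  2.4  2.7  0.1]
cover_handle top [([156.5, 191.7], 0.96), ([256.9, 171.3], 0.76), ([255.2, 97.5], 0.57)]
cover_handle side [([185.9, 237.9], 0.93), ([205.9, 168.1], 0.85), ([179.6, 148.5], 0.81)]
    [537.7 173.9  -2.2] [  6.3 -10.9 -12.3   2.1]
cover_tongue top [([257.2, 169.0], 0.75), ([254.0, 95.7], 0.55)]
cover_tongue side [([184.9, 242.9], 0.93), ([183.7, 147.1], 0.91), ([205.6, 169.9], 0.74)]
    [356.9 120.7 131.9] [-83.7  92.8 125.4  19.5]
cover_clip_edge top [([156.0, 186.9], 0.83), ([261.3, 168.6], 0.73), ([250.0, 98.3], 0.65)]
cover_clip_edge side [([185.2, 242.1], 0.95), ([207.4, 163.3], 0.84), ([181.4, 151.2], 0.59)]
    [551.1 184.  -12.6] [ 0.7 -1.2 -1.4  0.2]
psu top [([145.0, 329.4], 0.97)]
psu side [([225.4, 320.2], 0.76)]
    [ 563.4 -223.9   47.2] [ 3.2 -4.7 -5.6  1.6]
clip_l_nose top []
clip_l_nose side []
clip_r_nose top [([118.1, 342.7], 0.4)]
clip_r_nose side [([185.6,
[... 817 characters left out ...]
]
cover ('side',) [ 5.420922e+02  1.742050e+02 -8.830000e-02] deg -5.06
[[-0.0, 0.2], [0.1, -0.1], [-0.0, -0.0], [-0.1, -0.1]]
cover ('top', 'side') [ 5.436764e+02  1.752548e+02 -9.970000e-02] deg -5.71
[[-0.1, 0.3], [0.1, 0.0], [0.0, -0.0], [-0.0, 0.4], [0.3, -0.0], [0.2, -0.2], [-0.1, -0.4], [0.2, -0.5]]
psu ('top',) [ 5.609433e+02 -2.210686e+02  5.450000e-02] deg 3.12
[[-0.2, 0.0], [0.2, -0.1], [-0.0, 0.0]]
psu ('side',) [ 5.601769e+02 -2.218455e+02  6.390000e-02] deg 3.66
[[-0.7, -0.4], [0.1, 1.1], [0.6, -0.2], [-0.1, -0.8]]
psu ('top', 'side') [ 5.607163e+02 -2.213823e+02  5.910000e-02] deg 3.38
[[-0.3, 0.3], [0.2, -0.1], [0.3, -0.0], [-0.7, -0.7], [-0.1, 0.9], [0.7, -0.2], [0.2, -0.9]]
```

The white cover's yellow strip is on the far side (top crop 290,105) and its bare strip on the near side, so it matches. The red latch bar points to about +y. Next I'll work out the move to above the handle.

```bash
cat >> h.py <<'E'
def Rdes(yaw,tilt=0,sgn=1):
    # tool x = -n, tool y = sgn*u ; u = cover x axis (yaw, raised by tilt), n = cover normal
    Rc=R.from_euler("z",yaw,degrees=True)*R.from_euler("y",-tilt,degrees=True)
    M=Rc.as_matrix();u,v,n=M.T
    return R.from_matrix(np.c_[-n,sgn*u,np.cross(-n,sgn*u)])
def plan(pos,Rg,cmdpos=None,cmdR=None):
    s=ctrl.sense();p=np.array(s["eef_pos"]) if cmdpos is None else np.array(cmdpos);q=quat2R(s["ee_rot"]) if cmdR is None else cmdR
    d=q.inv().apply(np.array(pos)-p);w=(q.inv()*Rg).as_rotvec(degrees=True)
    print("t",round(s["time_s"],2),"pos",np.round(s["eef_pos"],1),"F",np.round(s["force"],1),"grip",round(s["grip_width"],3))
    print("shift share",np.round(d/150,3),"mm",np.round(d,1),"| turn share",np.round(w/60,4),"deg",np.round(w,2))
def st():
    s=ctrl.sense();print("t",round(s["time_s"],2),"pos",np.round(s["eef_pos"],1),"F",np.round(s["force"],1),"T",np.round(s["wrist_torque"],2),"grip",round(s["grip_width"],3),"q",np.round(s["joints"],2))
    M=quat2R(s["ee_rot"]).as_matrix();print("x",np.round(M[:,0],3),"y",np.round(M[:,1],3),"z",np.round(M[:,2],3))
E
python3 - <<'E'
from h import *
st()
for sg in(1,-1): plan([543.8,175.3,110],Rdes(-5.8,0,sg))
E
```

```text
t 1.4 pos [118.6 511.4 231.3] F [-0.7 -0.1 -0. ] T [0.   0.02 0.06] grip 1.0 q [ 1.12  0.31  1.5  -0.    1.33 -0.22]
x [-0. -0. -1.] y [ 0.226  0.974 -0.   ] z [ 0.974 -0.226 -0.   ]
t 1.4 pos [118.6 511.4 231.3] F [-0.7 -0.1 -0. ] grip 1.0
shift share [ 0.809 -1.543  3.268] mm [ 121.3 -231.4  490.1] | turn share [1.3791e+00 0.0000e+00 1.0000e-04] deg [82.75  0.    0.  ]
t 1.4 pos [118.6 511.4 231.3] F [-0.7 -0.1 -0. ] grip 1.0
shift share [ 0.809 -1.543  3.268] mm [ 121.3 -231.4  490.1] | turn share [-1.6209e+00 -1.0000e-04  0.0000e+00] deg [-97.25  -0.     0.  ]
```

Call:
move_arm(targets=[[[1,0,-0.13,0.272,0,0,0],[1,0,-0.13,0.272,0,0,0],[1,0,-0.13,0.272,0,0,0],[1,0,-0.13,0.272,0,0,0],[1,0,-0.13,0.272,0,0,0]]], force=40)

```text
time_s: 1.9
eef_pos: [296.4, 369.1, 231.5]
ee_rot: [0.703, 0.08, 0.702, -0.08]
force: [-0.5, 1.0, -0.7]
grip_width: 1.0
```

Call:
move_arm(targets=[[[1,0,-0.13,0.272,0,0,0],[1,0,-0.13,0.272,0,0,0],[1,0,-0.13,0.272,0,0,0],[1,0,-0.13,0.272,0,0,0],[1,0,-0.13,0.272,0,0,0]]])

```text
time_s: 2.4
eef_pos: [473.3, 227.9, 231.4]
ee_rot: [0.703, 0.08, 0.702, -0.08]
force: [-0.4, 0.4, -0.4]
grip_width: 0.995
```

Call:
move_arm(targets=[[[1,0,-0.12,0.272,0,0,0],[1,0,-0.12,0.272,0,0,0],[1,0,0,0,0.138,0,0],[1,0,0,0,0.138,0,0],[1,0,0,0,0.138,0,0]]])

```text
time_s: 2.9
eef_pos: [543.6, 175.5, 231.1]
ee_rot: [0.668, 0.232, 0.668, -0.232]
force: [-0.3, -1.3, 0.0]
grip_width: 1.004
```

Call:
move_arm(targets=[[[1,0,0,0,0.138,0,0],[1,0,0,0,0.138,0,0],[1,0,0,0,0.138,0,0],[1,0,0,0,0.138,0,0],[1,0,0,0,0.138,0,0]]])

```text
time_s: 3.4
eef_pos: [543.4, 175.8, 231.3]
ee_rot: [0.543, 0.453, 0.543, -0.453]
force: [0.9, -0.1, 0.3]
grip_width: 1.001
```

Call:
move_arm(targets=[[[1,0,0,0,0.138,0,0],[1,0,0,0,0.137,0,0],[1,0.2,0,0,0,0,0],[1,0.2,0,0,0,0,0],[1,0,0,0,0,0,0]]])

```text
time_s: 3.9
eef_pos: [541.6, 175.6, 167.8]
ee_rot: [-0.473, -0.523, -0.476, 0.527]
force: [-0.1, 0.2, 0.4]
grip_width: 0.999
```

```bash
python3 - <<'E'
from h import *
st(); plan([543.8,175.3,110],Rdes(-5.8,0,1))
t=ctrl.capture("top");s=ctrl.capture("side")
cv2.imwrite("pics/t1.png",cv2.resize(t[110:230,120:300],None,fx=4,fy=4)[:,:,::-1]);cv2.imwrite("pics/s1.png",cv2.resize(s[90:240,170:330],None,fx=4,fy=4)[:,:,::-1])
E
```

```text
t 3.9 pos [541.6 175.6 167.8] F [-0.1  0.2  0.4] T [ 0.04 -0.03 -0.04] grip 0.999 q [ 0.11  0.47  1.45 -0.    1.24  0.21]
x [-0.007 -0.001 -1.   ] y [ 0.995 -0.101 -0.007] z [-0.101 -0.995  0.001]
t 3.9 pos [541.6 175.6 167.8] F [-0.1  0.2  0.4] grip 0.999
shift share [ 0.385  0.018 -0.   ] mm [57.8  2.6 -0. ] | turn share [0.0001 0.0014 0.0067] deg [0.   0.09 0.4 ]
```

View pics/s1.png

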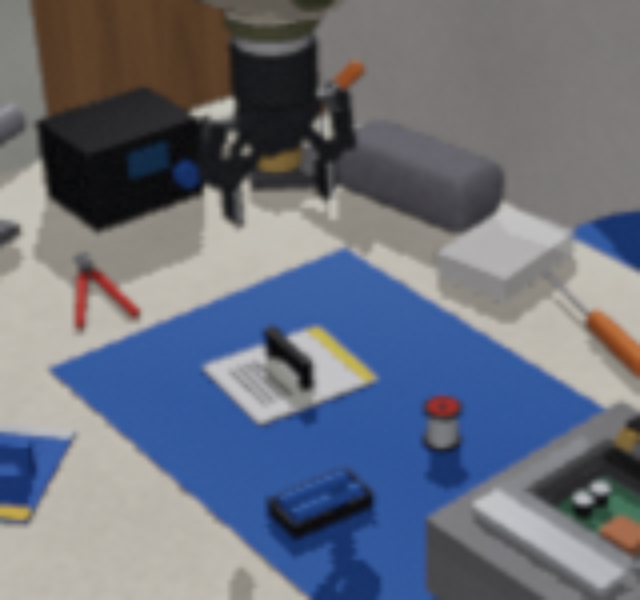

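The side view shows the open gripper above the white cover, with tips near (229,143) and (251,139). I'll check the calibration against the known TCP and measure the handle from both views.

```bash
python3 - <<'E'
from h import *
s=ctrl.sense();M=quat2R(s["ee_rot"]).as_matrix();p=np.array(s["eef_pos"])
for k in(1,-1):
    X=p-13*M[:,0]+k*46*M[:,1];print(np.round(proj("side",X),1),np.round(proj("top",X),1))
# handle bar top prediction z=39 ends
Rz=R.from_euler("z",-5.8,degrees=True)
for y in(38,-38):
  for x in (6,-6):
    X=Rz.apply([x,y,36])+[543.8,175.3,3];print("bar",y,x,"side",np.round((proj("side",X)[0]-[170,90])*4,0),"top",np.round((proj("top",X)[0]-[120,110])*4,0))
E
```

```text
[[250.9 138.1]] [[179.8 126.3]]
[[228.7 145.1]] [[175.7 162.6]]
bar 38 6 side [272. 323.] top [215. 169.]
bar 38 -6 side [262. 327.] top [213. 186.]
bar -38 6 side [313. 359.] top [322. 178.]
bar -38 -6 side [302. 363.] top [320. 195.]
```

View pics/t1.png

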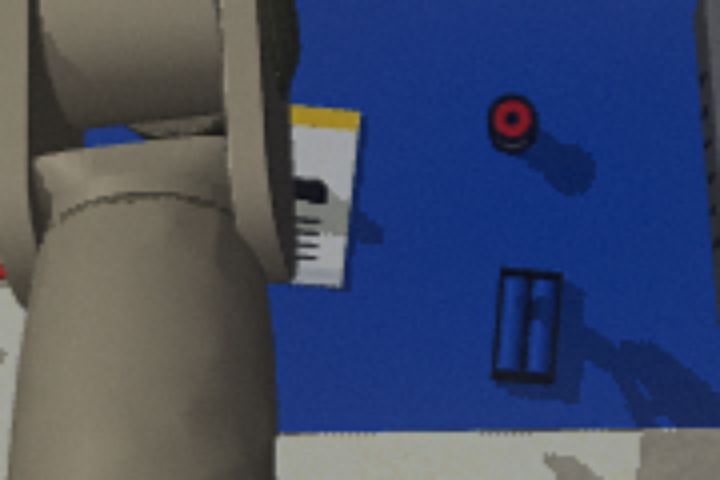

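Call:
move_arm(targets=[[[0.6,0.2,0.018,0,0,0,0.007],[0.6,0.25,0,0,0,0,0],[0.6,0.25,0,0,0,0,0],[0.6,0.2,0,0,0,0,0],[0.6,0.08,0,0,0,0,0]]])

```text
time_s: 4.5
eef_pos: [546.9, 175.4, 23.4]
ee_rot: [0.476, 0.526, 0.472, -0.523]
force: [0.3, -1.3, -0.0]
grip_width: 0.601
```

```bash
python3 - <<'E'
from h import *
st(); plan([543.8,175.3,13],Rdes(-5.8,0,1))
s=ctrl.capture("side")
cv2.imwrite("pics/s2.png",cv2.resize(s[120:220,190:310],None,fx=6,fy=6)[:,:,::-1])
E
```

```text
t 4.5 pos [546.9 175.4  23.4] F [ 0.3 -1.3 -0. ] T [ 0.01 -0.02 -0.  ] grip 0.601 q [ 0.11  0.65  1.56 -0.    0.92  0.21]
x [ 0.006 -0.001 -1.   ] y [ 0.995 -0.101  0.006] z [-0.101 -0.995  0.   ]
t 4.5 pos [546.9 175.4  23.4] F [ 0.3 -1.3 -0. ] grip 0.601
shift share [ 0.069 -0.021  0.003] mm [10.4 -3.1  0.4] | turn share [ 0.0001  0.0003 -0.0059] deg [ 0.01  0.02 -0.35]
```

View pics/s2.png

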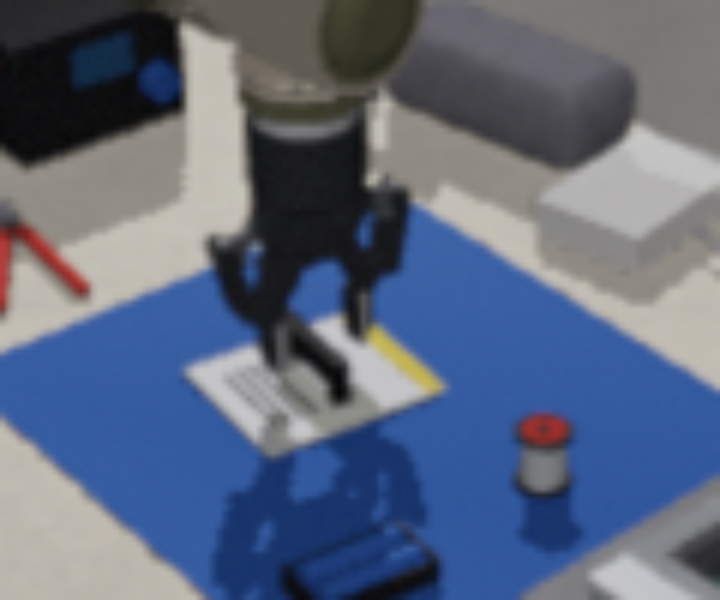

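Fingers straddle the handle bar centrally (bar 285,320–350,390 in crop). I'll go down the last bit and grip.

Call:
move_arm(targets=[[[0.6,0.07,-0.02,0,0,0,-0.006],[0.6,0,0,0,0,0,0],[0,0,0,0,0,0,0],[0,0,0,0,0,0,0],[0,0,0,0,0,0,0]]], force=60)

```text
time_s: 5.05
eef_pos: [544.6, 175.9, 14.8]
ee_rot: [0.475, 0.525, 0.473, -0.524]
force: [1.2, 0.6, -0.3]
grip_width: 0.124
```

Call:
move_arm(targets=[[[0,0,0,0,0,0,0],[0,0,0,0,0,0,0],[0,0,0,0,0,0,0]]])

```text
time_s: 5.35
eef_pos: [544.6, 175.9, 14.8]
ee_rot: [0.475, 0.525, 0.473, -0.524]
force: [0.6, 0.3, 6.4]
grip_width: 0.131
```

```bash
python3 - <<'E'
from h import *
st(); plan([543.8,175.3,13],Rdes(-5.8,0,1))
E
```

```text
t 5.35 pos [544.6 175.9  14.8] F [0.6 0.3 6.4] T [-0.    0.19 -0.04] grip 0.131 q [ 0.11  0.67  1.57 -0.    0.9   0.21]
x [ 0.003  0.    -1.   ] y [ 0.995 -0.101  0.003] z [-0.101 -0.995 -0.   ]
t 5.35 pos [544.6 175.9  14.8] F [0.6 0.3 6.4] grip 0.131
shift share [ 0.012 -0.005  0.004] mm [ 1.8 -0.8  0.6] | turn share [ 0.0002 -0.0003 -0.0027] deg [ 0.01 -0.02 -0.16]
```

Call:
move_arm(targets=[[[0,-0.05,0,0,0,0,0],[0,-0.15,0,0,0,0,0],[0,-0.2,0,0,0,0,0],[0,-0.2,0,0,0,0,0],[0,-0.2,0,0,0,0,0]]])

```text
time_s: 5.85
eef_pos: [543.4, 175.8, 135.1]
ee_rot: [0.474, 0.525, 0.474, -0.525]
force: [-0.2, 0.8, -1.9]
grip_width: 0.128
```

Call:
move_arm(targets=[[[0,-0.25,0,0,0,0,0],[0,-0.25,0,0,0,0,0],[0,-0.2,0,0,0,0,0],[0,0,0,0,0,0,0],[0,0,0,0,0,0,0]]])

```text
time_s: 6.35
eef_pos: [543.4, 175.8, 238.3]
ee_rot: [0.474, 0.525, 0.474, -0.525]
force: [0.1, 0.6, -2.4]
grip_width: 0.127
```

```bash
cat >> h.py <<'E'
SEAT=np.array([560.8,-221.2,79.]);PYAW=3.3;HZ=11.8;DX=0.;DY=0.
def tcp_for(T,tilt,yaw=None):
    Rp=R.from_euler("z",PYAW,degrees=True)
    return SEAT+Rp.apply(np.array(T)+R.from_euler("y",-tilt,degrees=True).apply([65+DX,DY,HZ]))
E
python3 - <<'E'
from h import *
st()
s=ctrl.capture("side");t=ctrl.capture("top")
cv2.imwrite("pics/s3.png",cv2.resize(s[60:220,170:330],None,fx=4,fy=4)[:,:,::-1])
p=tcp_for([-46,0,60],0);print(p);plan([p[0],p[1],240],Rdes(PYAW,0))
print(tcp_for([-46,0,40],24))
E
```

```text
t 6.35 pos [543.4 175.8 238.3] F [ 0.1  0.6 -2.4] T [0.02 0.03 0.01] grip 0.127 q [ 0.11  0.41  1.34 -0.    1.39  0.21]
x [ 0. -0. -1.] y [ 0.995 -0.101  0.   ] z [-0.101 -0.995  0.   ]
[ 579.76849452 -220.10628349  150.8       ]
t 6.45 pos [543.  175.7 237. ] F [-0.4 -0.2 -2. ] grip 0.124
shift share [-0.019  0.51   2.601] mm [ -2.9  76.5 390.1] | turn share [-0.1515  0.0005  0.0022] deg [-9.09  0.03  0.13]
[ 569.36673355 -220.70604525  156.2177182 ]
```

View pics/s3.png

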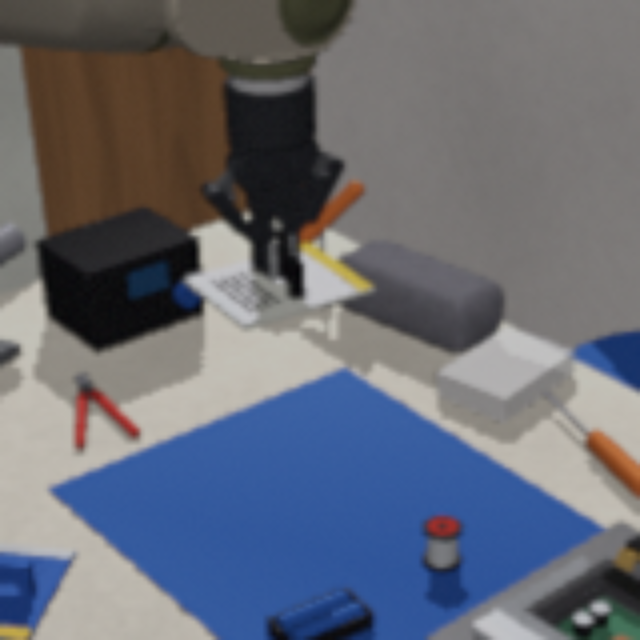

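Cover is held level (about 2.1 N). Carrying it across at height.

Call:
move_arm(targets=[[[0,0,0.04,0.2,0,0,0],[0,0,0.05,0.28,0,0,0],[0,0,0.06,0.3,0,0,0],[0,0,0.06,0.3,0,0,0],[0,0,0.06,0.3,0,0,0]]])

```text
time_s: 6.95
eef_pos: [562.5, -35.9, 237.3]
ee_rot: [-0.474, -0.524, -0.475, 0.525]
force: [0.6, 0.0, -2.8]
grip_width: 0.126
```

Call:
move_arm(targets=[[[0,0,0.06,0.3,0,0,0],[0,0,0.06,0.3,0,0,0],[0,0,0.06,0.3,0,0,0],[0,0,0.04,0.2,0,0,0],[0,0,0.02,0.12,0,0,0]]])

```text
time_s: 7.45
eef_pos: [579.9, -222.1, 236.9]
ee_rot: [-0.473, -0.525, -0.474, 0.525]
force: [-0.2, 1.1, -2.6]
grip_width: 0.131
```

Call:
move_arm(targets=[[[0,0,0,0,-0.075,0,0],[0,0,0,0,-0.076,0,0],[0,0,0,0,0,0,0],[0,0,0,0,0,0,0]]])

```text
time_s: 7.85
eef_pos: [580.5, -219.2, 238.3]
ee_rot: [0.514, 0.486, 0.514, -0.486]
force: [0.2, -0.2, -1.9]
grip_width: 0.129
```

```bash
python3 - <<'E'
from h import *
st()
s=ctrl.capture("side");t=ctrl.capture("top")
cv2.imwrite("pics/s4.png",cv2.resize(s[120:270,240:400],None,fx=4,fy=4)[:,:,::-1])
cv2.imwrite("pics/t4.png",cv2.resize(t[70:210,250:400],None,fx=4,fy=4)[:,:,::-1])
p=tcp_for([-46,0,40],24);plan(p,Rdes(PYAW,24))
E
```

```text
t 7.85 pos [ 580.5 -219.2  238.3] F [ 0.2 -0.2 -1.9] T [ 0.04 -0.09  0.06] grip 0.129 q [-0.55  0.52  1.17  0.    1.45 -0.61]
x [ 0.     0.001 -1.   ] y [0.998 0.056 0.   ] z [ 0.056 -0.998 -0.001]
t 7.95 pos [ 580.5 -219.4  238.6] F [ 0.1  0.1 -2.6] grip 0.123
shift share [ 0.549 -0.075  0.004] mm [ 82.3 -11.2   0.7] | turn share [-1.500e-03  1.000e-04  3.995e-01] deg [-9.000e-02  1.000e-02  2.397e+01]
```

View pics/s4.png

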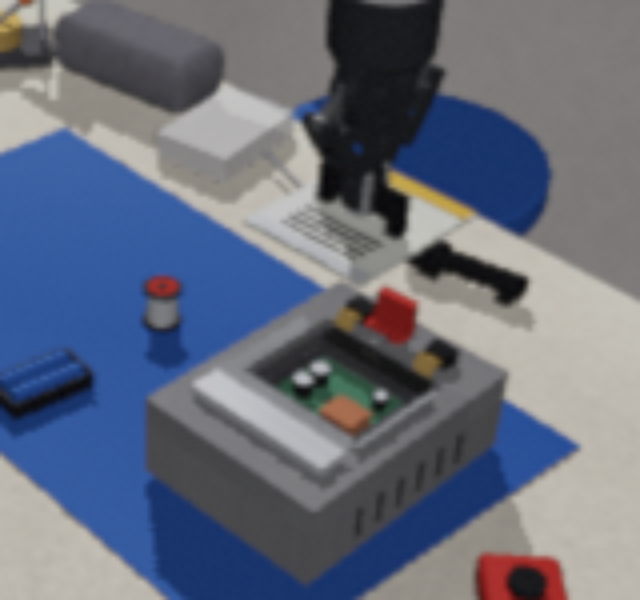

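View pics/t4.png

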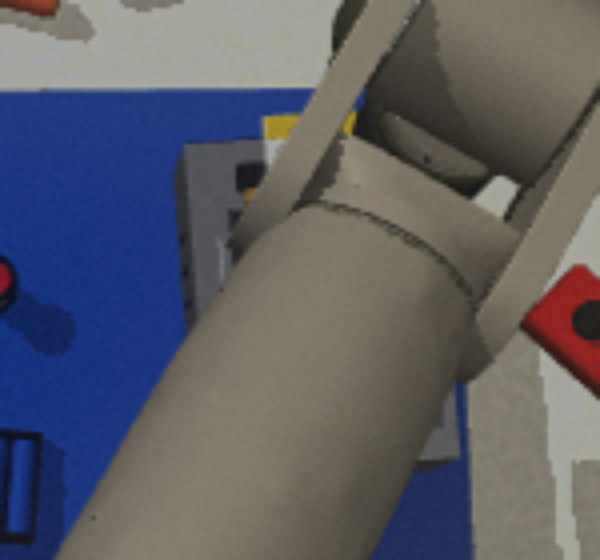

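```bash
python3 - <<'E'
from h import *
C=lambda *a:crop(a,240,120,4)
obs=[((-65,55),C(245,220)),((-65,-55),C(352,272)),((65,-55),C(471,213))]
s=ctrl.sense();zu=s["eef_pos"][2]-HZ
def res(p):
    o=[]
    for (x,y),uv in obs:
        W=R.from_euler("z",p[2]).apply([x,y,4])+[p[0],p[1],zu];o+=list(proj("side",W)[0]-uv)
    return o
r=least_squares(res,[580,-219,.05],x_scale=[100,100,1]);print(r.x,np.degrees(r.x[2]),np.round(r.fun,2),s["eef_pos"])
im=ctrl.capture("side")
a=cv2.resize(im[160:215,295:365],None,fx=10,fy=10,interpolation=cv2.INTER_CUBIC)[:,:,::-1]
cv2.imwrite("pics/s5.png",a)
s0=cv2.imread("pics/side0.png");cv2.imwrite("pics/s0p.png",cv2.resize(s0[185:265,270:372],None,fx=7.5,fy=7.5,interpolation=cv2.INTER_CUBIC))
E
```

```text
[ 5.80672749e+02 -2.14000108e+02  3.21544038e-02] 1.8423116333517844 [-1.39 -1.6   0.6   1.77  0.74 -0.64] [ 580.50978573 -219.44213168  238.57241374]
```

View pics/s5.png

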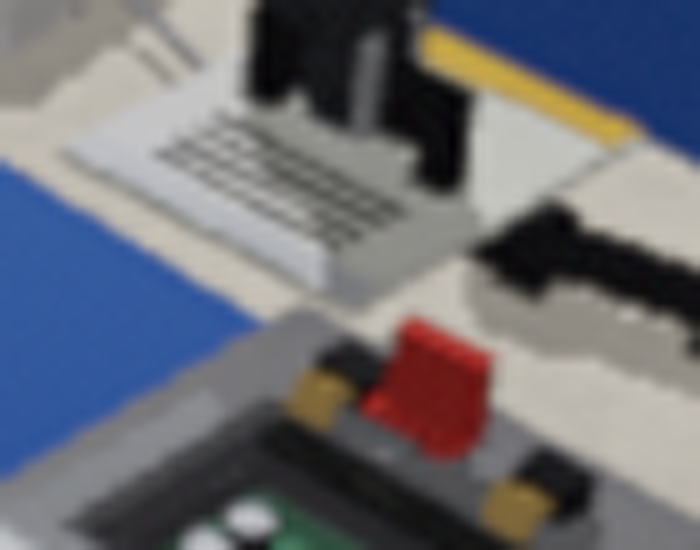

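View pics/s0p.png

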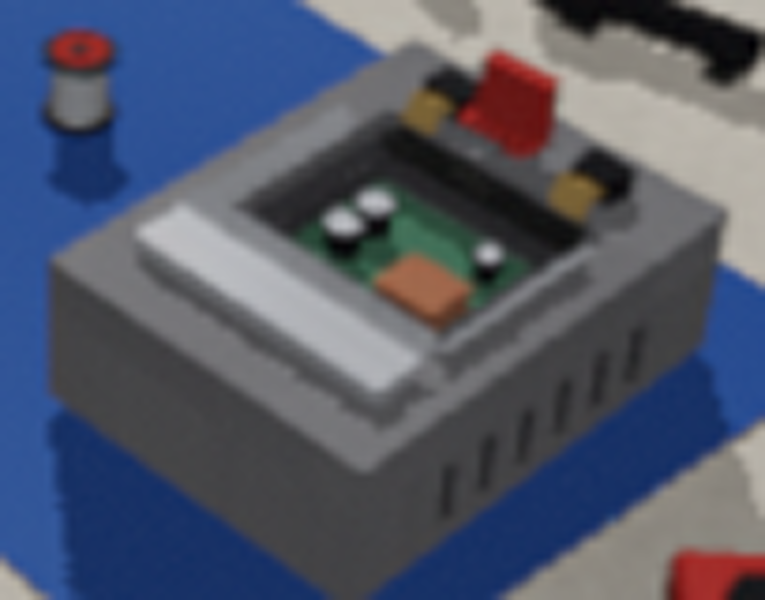

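```bash
python3 - <<'E'
from h import *
D=lambda *a:crop(a,295,160,10)
E_=lambda *a:crop(a,170,60,4)
def f(obs,tcp,yaw0,free):
    def res(p):
        o=[]
        q=R.from_euler("ZXY",[p[2],p[3] if free else 0,p[4] if free else 0],degrees=True)
        for (x,y),uv in obs:
            W=q.apply([x,y,4-HZ])+[p[0],p[1],tcp[2]];o+=list(proj("side",W)[0]-uv)
        return np.array(o+[p[3]*.03,p[4]*.03])
    r=least_squares(res,[tcp[0],tcp[1],yaw0,0,0],x_scale=[10,10,1,1,1]);print(free,"dxy",np.round(r.x[:2]-tcp[:2],1),"yaw,roll,pitch",np.round(r.x[2:],2),np.round(r.fun[:-2],2))
for fr in(0,1):
    f([((-65,55),D(63,150)),((-65,-55),D(330,292)),((65,-55),D(645,130))],np.array([580.5,-219.4,238.6]),3.3,fr)
    f([((-65,55),E_(187,283)),((-65,-55),E_(248,324)),((65,-55),E_(374,287))],np.array([543,175.7,237]),-5.8,fr)
E
```

```text
0 dxy [0.3 2.9] yaw,roll,pitch [0.84 0.   0.  ] [-0.78 -1.47  0.83  0.97 -0.12  0.3 ]
0 dxy [1.4 0.4] yaw,roll,pitch [-4.5  0.   0. ] [-0.6  -0.92  0.04  0.89  0.54 -0.19]
1 dxy [-1.2  1.2] yaw,roll,pitch [-1.08 -4.91 -0.02] [-0.68 -0.1   0.13  0.01  0.53 -0.05]
1 dxy [-0.3 -2.4] yaw,roll,pitch [-5.   -3.63  1.39] [-0.46 -0.05 -0.2   0.02  0.66 -0.11]
```

```bash
cat >> h.py <<'E'
def overlay(im,x0,y0,x1,y1,f,cam,curves):
    a=cv2.resize(im[y0:y1,x0:x1],None,fx=f,fy=f,interpolation=cv2.INTER_CUBIC)[:,:,::-1].copy()
    for X,col,closed in curves:
        p=(proj(cam,X)-[x0,y0]+.5)*f-.5
        cv2.polylines(a,[np.round(p*8).astype(np.int32)],closed,col,1,cv2.LINE_AA,3)
    return a
def coverpts(tcp,q,z,dy=0):
    return np.array([q.apply([x,y+dy,z-HZ])+tcp for x,y in((65,55),(65,-55),(-65,-55),(-65,55))])
E
python3 - <<'E'
from h import *
im=ctrl.capture("side");s=ctrl.sense();tcp=s["eef_pos"]
out=[]
for roll in(0,-4):
    q=R.from_euler("ZX",[3.3,roll],degrees=True)
    out.append(overlay(im,295,155,367,200,8,"side",[(coverpts(tcp,q,4),(0,0,255),True),(coverpts(tcp,q,0),(0,255,0),True)]))
cv2.imwrite("pics/o1.png",np.vstack(out)[:, :])
print(np.vstack(out).shape, s["wrist_torque"])
E
```

```text
(720, 576, 3) [-0.01669771  0.00828615 -0.02749839]
```

View pics/o1.png

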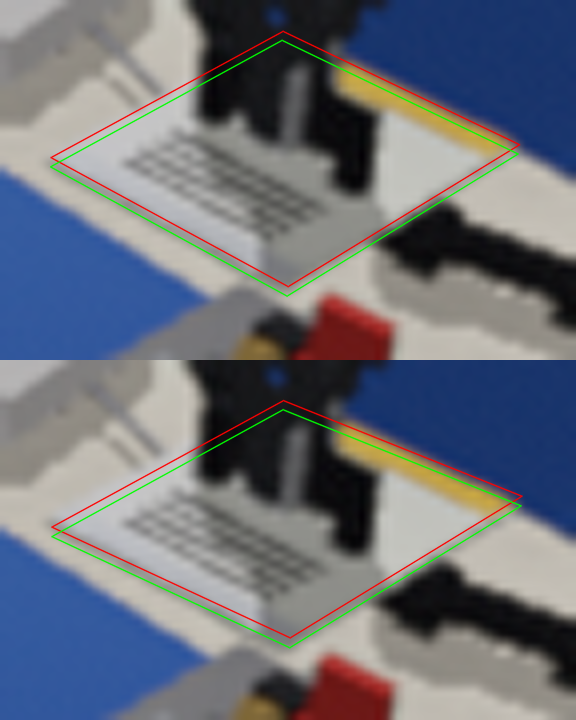

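Overlay with the nominal grasp (roll 0) fits the cover outline to within 1 px. I'll check the PSU pose the same way.

```bash
python3 - <<'E'
from h import *
def curves():
    q=R.from_euler("z",PYAW,degrees=True)
    W=lambda pts:np.array([q.apply(p)+SEAT for p in pts])
    rect=lambda a,b,c,d,z:W([(a,c,z),(b,c,z),(b,d,z),(a,d,z)])
    L=[(rect(-115,115,-85,85,4),(0,0,255),True),(rect(-66.2,66.2,-58,58,4),(0,255,0),True),(rect(-115,115,-85,85,-76),(0,128,255),True)]
    for s in(40,-40): L.append((W([(61.5,s-8,6.5),(61.5,s+8,6.5),(67.5,s+8,16.9),(67.5,s-8,16.9)]),(255,0,255),True))
    L.append((W([(-51.6,-65,21),(-51.6,65,21)]),(255,255,0),False))
    L.append((W([(83,0,0),(83,0,46)]),(255,255,255),False))
    return L
s0=cv2.imread("pics/side0.png")[:,:,::-1];t0=cv2.imread("pics/top0.png")[:,:,::-1]
cv2.imwrite("pics/o2.png",overlay(s0,270,182,372,265,7.5,"side",curves()))
cv2.imwrite("pics/o3.png",overlay(t0,290,95,372,195,6,"top",curves()))
E
```

```text
(no output)
```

View pics/o2.png

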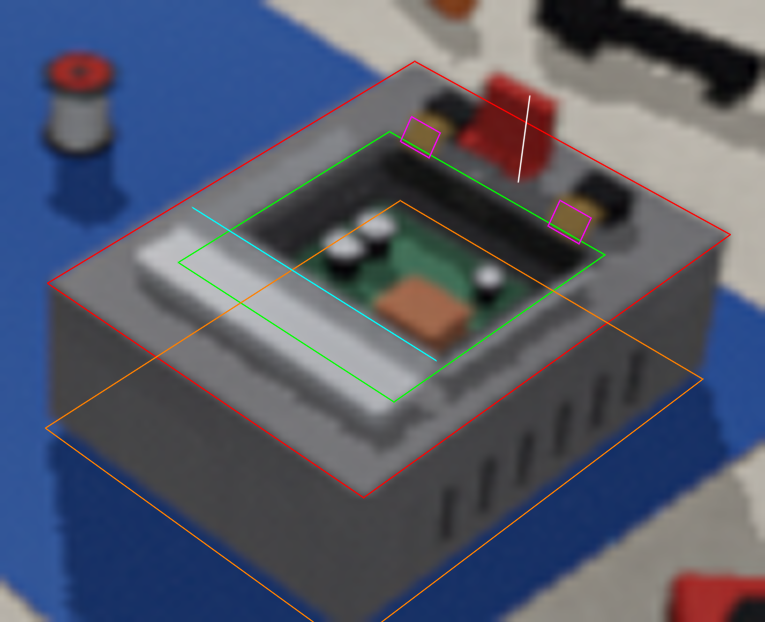

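View pics/o3.png

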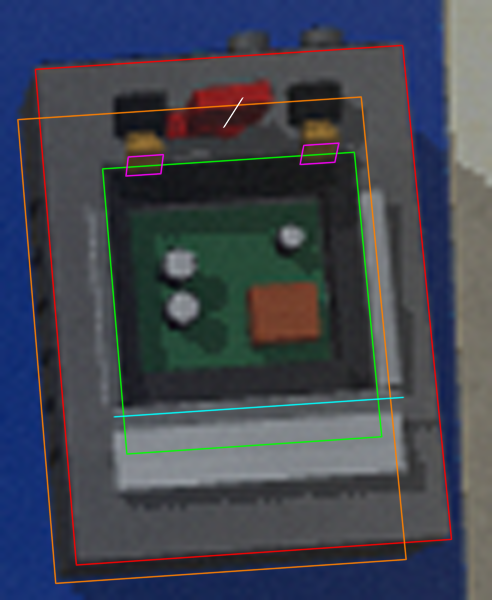

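The PSU model overlay fits body, bay and clips within about 1 px. Now I'll tilt the cover to 24°.

Call:
move_arm(targets=[[[0,0,0,0,0,0,0.1],[0,0,0,0,0,0,0.1],[0,0,0,0,0,0,0.1],[0,0,0,0,0,0,0.1],[0,0,0,0,0,0,0]]], force=80)

```text
time_s: 8.55
eef_pos: [579.0, -219.8, 238.3]
ee_rot: [0.603, 0.583, 0.401, -0.368]
force: [0.2, -0.1, -2.1]
grip_width: 0.118
```

```bash
python3 - <<'E'
from h import *
st()
plan(tcp_for([-46,0,30],24),Rdes(PYAW,24))
plan(tcp_for([-47,0,12],24),Rdes(PYAW,24))
E
```

```text
t 8.55 pos [ 579.  -219.8  238.3] F [ 0.2 -0.1 -2.1] T [0.02 0.37 0.  ] grip 0.118 q [-0.67  0.33  1.52  0.33  1.   -0.86]
x [ 0.407  0.024 -0.913] y [0.912 0.05  0.407] z [ 0.055 -0.998 -0.001]
t 8.55 pos [ 579.  -219.8  238.3] F [ 0.2 -0.1 -2.1] grip 0.118
shift share [ 0.535 -0.309  0.003] mm [ 80.2 -46.3   0.5] | turn share [-0.0025 -0.0001 -0.0005] deg [-0.15 -0.01 -0.03]
t 8.55 pos [ 579.  -219.8  238.3] F [ 0.2 -0.1 -2.1] grip 0.118
shift share [ 0.641 -0.363  0.003] mm [ 96.2 -54.5   0.5] | turn share [-0.0025 -0.0001 -0.0005] deg [-0.15 -0.01 -0.03]
```

Call:
move_arm(targets=[[[0,0.13,-0.077,0,0,0,0],[0,0.15,-0.08,0,0,0,0],[0,0.15,-0.08,0,0,0,0],[0,0.105,-0.072,0.003,-0.002,0,0],[0,0,0,0,0,0,0]]])

```text
time_s: 9.05
eef_pos: [570.2, -220.1, 144.2]
ee_rot: [0.603, 0.581, 0.404, -0.368]
force: [0.0, 0.2, -1.5]
grip_width: 0.128
```

```bash
cat >> h.py <<'E'
def psu():
    q=R.from_euler("z",PYAW,degrees=True)
    W=lambda pts:np.array([q.apply(p)+SEAT for p in pts])
    rect=lambda a,b,c,d,z:W([(a,c,z),(b,c,z),(b,d,z),(a,d,z)])
    return [(rect(-66.2,66.2,-58,58,4),(0,255,0),True),(W([(-51.6,-65,15.5),(-51.6,65,15.5)]),(255,255,0),False)]
def shot(name,extra=True,box=(262,150,372,265),f=7):
    im=ctrl.capture("side");s=ctrl.sense();M=quat2R(s["ee_rot"]).as_matrix()
    q=R.from_matrix(np.c_[M[:,1],-M[:,2],-M[:,0]]) # cover axes
    a=overlay(im,*box,f,"side",[])
    if extra: a=overlay(im,*box,f,"side",psu()+[(coverpts(s["eef_pos"],q,4),(0,0,255),True)])
    cv2.imwrite(f"pics/{name}.png",a)
    rp=R.from_euler("z",PYAW,degrees=True).inv()
    T=rp.apply(q.apply([-65,0,-HZ])+s["eef_pos"]-SEAT);E=rp.apply(q.apply([65,0,-HZ])+s["eef_pos"]-SEAT)
    print("tongue",np.round(T,1),"yellow",np.round(E,1),"tilt",np.round(np.degrees(np.arcsin(q.as_matrix()[2,0])),1),"F seat",np.round(rp.apply(s["force"]),1))
E
python3 - <<'E'
from h import *
st();shot("i1")
plan(tcp_for([-47,0,12],24),Rdes(PYAW,24))
E
```

```text
t 9.05 pos [ 570.2 -220.1  144.2] F [ 0.   0.2 -1.5] T [-0.02  0.39 -0.04] grip 0.128 q [-0.68  0.41  1.66  0.39  0.8  -0.97]
x [ 0.402  0.026 -0.915] y [0.914 0.053 0.403] z [ 0.06  -0.998 -0.003]
tongue [-44.3  -0.2  30.1] yellow [74.5 -0.  82.8] tilt 23.9 F seat [ 1.1 -1.1 -1.1]
t 9.1 pos [ 571.1 -220.7  146.2] F [ 1.2 -1.  -1.1] grip 0.122
shift share [ 0.102 -0.065 -0.001] mm [15.3 -9.8 -0.1] | turn share [ 0.0013 -0.0011  0.0014] deg [ 0.08 -0.06  0.08]
```

View pics/i1.png

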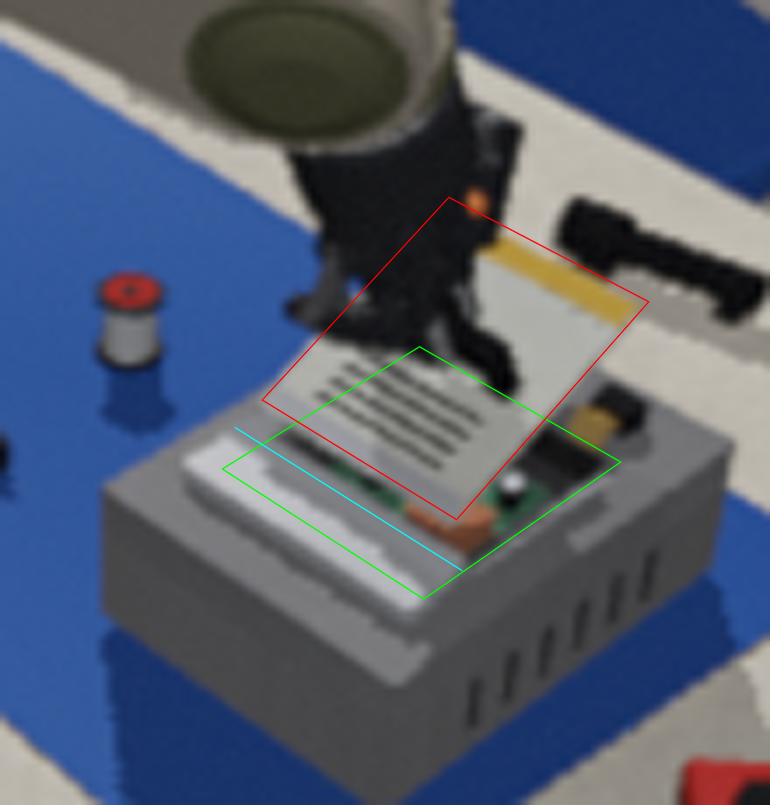

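Call:
move_arm(targets=[[[0,0.05,-0.033,0,0,0,0],[0,0.05,-0.032,0,0,0,0],[0,0,0,0,0,0,0]]])

```text
time_s: 9.4
eef_pos: [568.1, -221.0, 128.5]
ee_rot: [0.604, 0.581, 0.402, -0.367]
force: [0.6, -0.1, -2.5]
grip_width: 0.122
```

```bash
python3 - <<'E'
from h import *
shot("i2")
plan(tcp_for([-48,0,4],24),Rdes(PYAW,24))
E
```

```text
tongue [-47.3  -0.3  12.6] yellow [71.4 -0.1 65.5] tilt 24.0 F seat [-0.3 -0.3 -2.7]
t 9.45 pos [ 568.  -221.   128.8] F [-0.3 -0.3 -2.7] grip 0.124
shift share [ 0.05  -0.027 -0.002] mm [ 7.6 -4.1 -0.2] | turn share [ 0.0016 -0.0001 -0.0003] deg [ 0.09 -0.   -0.02]
```

View pics/i2.png

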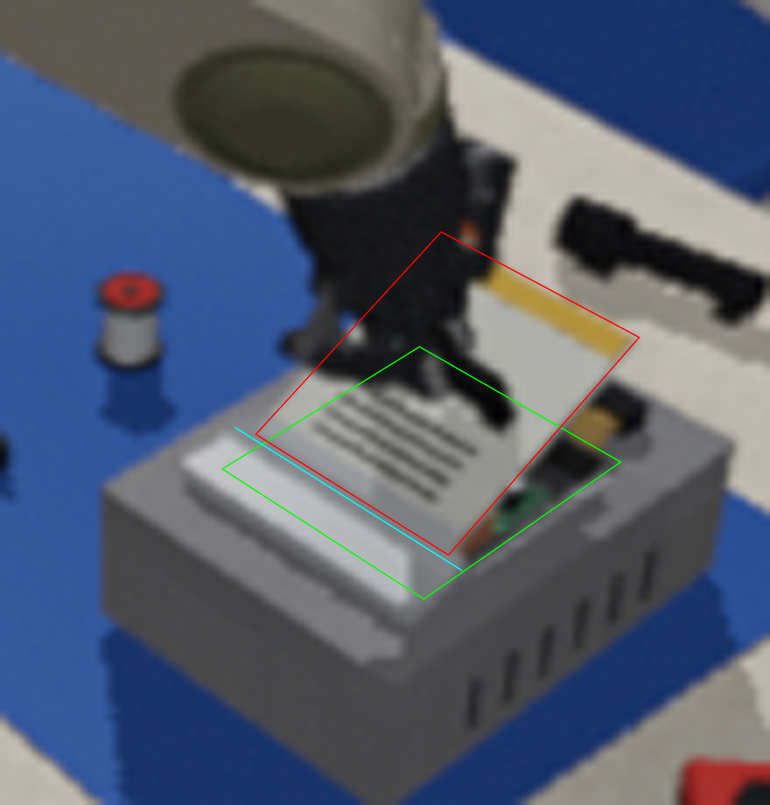

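Call:
move_arm(targets=[[[0,0.03,-0.014,0,0,0,0],[0,0.02,-0.013,0,0,0,0],[0,0,0,0,0,0,0]]])

```text
time_s: 9.75
eef_pos: [567.2, -221.0, 119.8]
ee_rot: [0.604, 0.581, 0.402, -0.367]
force: [-1.2, -0.7, -2.4]
grip_width: 0.123
```

```bash
python3 - <<'E'
from h import *
shot("i3")
plan(tcp_for([-58,0,3],23),Rdes(PYAW,23))
E
```

```text
tongue [-48.   -0.3   3.9] yellow [70.7 -0.2 56.9] tilt 24.0 F seat [-0.1  0.2 -2.5]
t 9.8 pos [ 567.4 -221.1  120.2] F [-0.1  0.2 -2.5] grip 0.122
shift share [-0.014 -0.062 -0.002] mm [-2.  -9.3 -0.3] | turn share [ 0.0014 -0.     -0.0171] deg [ 0.08 -0.   -1.03]
```

View pics/i3.png

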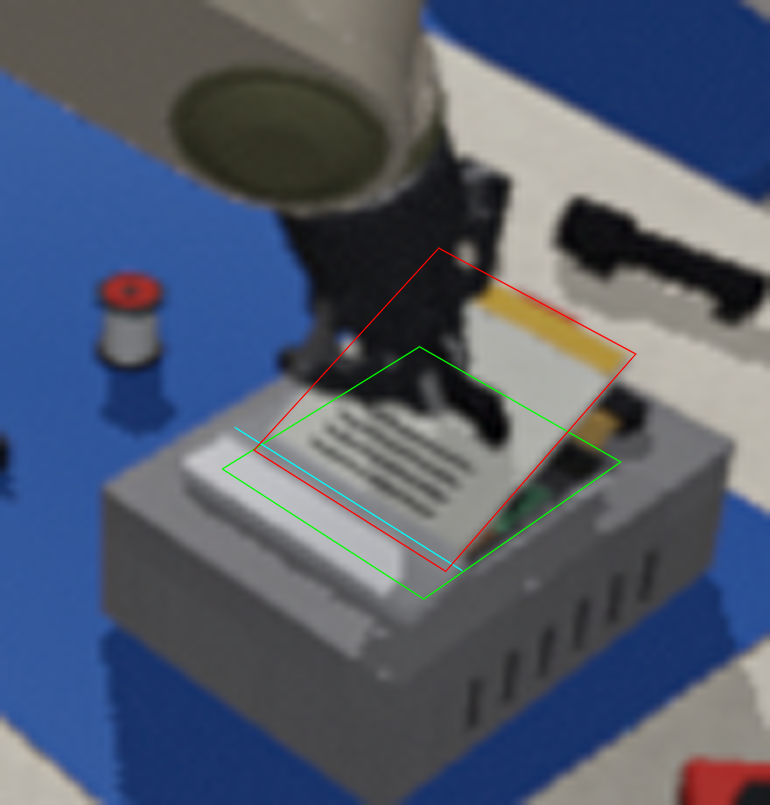

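Call:
move_arm(targets=[[[0,0.009,-0.004,0,0,0,0],[0,0,0,0,0,0,0]]])

```text
time_s: 10.0
eef_pos: [567.5, -221.2, 118.9]
ee_rot: [0.605, 0.581, 0.402, -0.367]
force: [-0.5, 0.3, -2.5]
grip_width: 0.121
```

Call:
move_arm(targets=[[[0,0.009,-0.004,0,0,0,0],[0,0,0,0,0,0,0]]])

```text
time_s: 10.2
eef_pos: [567.5, -221.1, 117.4]
ee_rot: [0.605, 0.581, 0.402, -0.367]
force: [0.8, 0.9, -2.5]
grip_width: 0.121
```

Call:
move_arm(targets=[[[0,0.006,-0.003,0,0,0,0],[0,0,0,0,0,0,0]]])

```text
time_s: 10.4
eef_pos: [567.4, -221.2, 116.4]
ee_rot: [0.605, 0.581, 0.402, -0.367]
force: [0.4, 0.6, -2.3]
grip_width: 0.12
```

Call:
move_arm(targets=[[[0,0.006,-0.003,0,0,0,0],[0,0,0,0,0,0,0]]])

```text
time_s: 10.6
eef_pos: [567.7, -221.3, 115.9]
ee_rot: [0.605, 0.581, 0.402, -0.367]
force: [-1.1, 0.0, 1.8]
grip_width: 0.121
```

Contact with the ledge came at TCP z 115.9, as predicted. I'll lift 1 mm and slide towards the lip.

Call:
move_arm(targets=[[[0,-0.006,0.003,0,0,0,0],[0,-0.0134,-0.0305,0,0,0,0],[0,0,0,0,0,0,0]]])

```text
time_s: 10.9
eef_pos: [561.9, -221.4, 116.3]
ee_rot: [0.604, 0.581, 0.402, -0.368]
force: [-0.1, -0.5, -3.0]
grip_width: 0.123
```

Call:
move_arm(targets=[[[0,-0.0134,-0.0305,0,0,0,0],[0,0,0,0,0,0,0]]])

```text
time_s: 11.1
eef_pos: [557.0, -221.8, 116.3]
ee_rot: [0.604, 0.581, 0.402, -0.368]
force: [0.2, -0.9, -2.3]
grip_width: 0.119
```

```bash
python3 - <<'E'
from h import *
shot("i4");st()
E
```

```text
tongue [-58.2  -0.5   0.2] yellow [60.6 -0.3 53.2] tilt 24.0 F seat [-0.3  0.5 -2.2]
t 11.15 pos [ 557.2 -221.8  116.4] F [-0.4  0.4 -2.2] T [-0.02  0.37  0.  ] grip 0.122 q [-0.7   0.43  1.72  0.43  0.72 -1.05]
x [ 0.407  0.023 -0.913] y [0.912 0.054 0.408] z [ 0.059 -0.998  0.001]
```

View pics/i4.png

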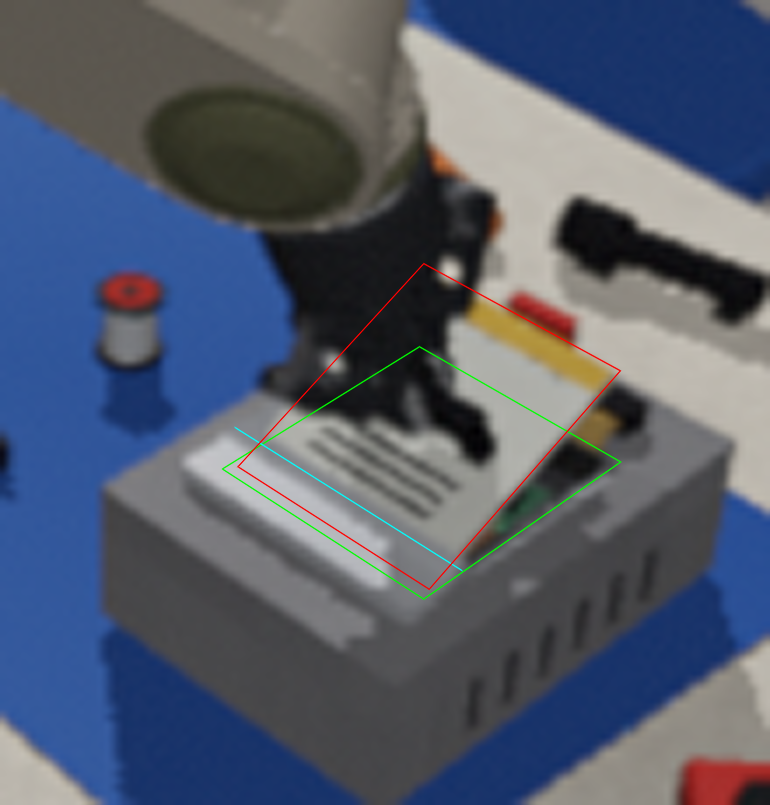

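Call:
move_arm(targets=[[[0,-0.0107,-0.0244,0,0,0,0],[0,0,0,0,0,0,0]]])

```text
time_s: 11.35
eef_pos: [553.2, -222.0, 116.4]
ee_rot: [0.605, 0.581, 0.402, -0.367]
force: [-0.3, 0.2, -2.1]
grip_width: 0.12
```

Call:
move_arm(targets=[[[0,-0.004,-0.0092,0,0,0,0],[0,0,0,0,0,0,0]]])

```text
time_s: 11.55
eef_pos: [552.2, -222.1, 116.7]
ee_rot: [0.605, 0.581, 0.402, -0.367]
force: [2.1, 0.1, -2.4]
grip_width: 0.123
```

Call:
move_arm(targets=[[[0,-0.0027,-0.006,0,0,0,0],[0,0,0,0,0,0,0]]])

```text
time_s: 11.75
eef_pos: [551.9, -222.2, 117.0]
ee_rot: [0.605, 0.582, 0.401, -0.367]
force: [6.8, 1.3, -2.8]
grip_width: 0.123
```

Call:
move_arm(targets=[[[0,-0.0027,-0.006,0,0,0,0],[0,0,0,0,0,0,0]]])

```text
time_s: 11.95
eef_pos: [551.5, -222.3, 117.4]
ee_rot: [0.605, 0.582, 0.4, -0.367]
force: [11.7, 1.5, -4.1]
grip_width: 0.125
```

Wall contact is clear (+x 12 N). I'll back off slightly and plan the swing-down about the tongue, with the seat corrected by +1.4 mm in x from this contact.

```bash
sed -i 's/SEAT=np.array(\[560.8/SEAT=np.array([562.2/' h.py; python3 - <<'E'
from h import *
shot("i5")
Rp=[tcp_for([-64.3,-0.5,0.8],t) for t in(24,18,12,7)];Q=[Rdes(PYAW,t) for t in(24,18,12,7)]
plan(Rp[0],Q[0])
for i in range(3): plan(Rp[i+1],Q[i+1],Rp[i],Q[i])
E
```

```text
tongue [-65.2  -0.6   1. ] yellow [53.4 -0.5 54.4] tilt 24.3 F seat [10.2  0.9 -2.2]
t 12.0 pos [ 551.5 -222.3  117.4] F [10.2  1.5 -2.2] grip 0.119
shift share [ 0.005  0.005 -0.   ] mm [ 0.8  0.8 -0. ] | turn share [ 0.001   0.0016 -0.0045] deg [ 0.06  0.1  -0.27]
t 12.0 pos [ 551.5 -222.3  117.4] F [10.2  1.5 -2.2] grip 0.119
shift share [0.046 0.006 0.   ] mm [6.9 0.9 0. ] | turn share [-0.  -0.  -0.1] deg [-0. -0. -6.]
t 12.0 pos [ 551.5 -222.3  117.4] F [10.2  1.5 -2.2] grip 0.119
shift share [ 0.046  0.006 -0.   ] mm [ 6.9  0.9 -0. ] | turn share [ 0.   0.  -0.1] deg [ 0.  0. -6.]
t 12.0 pos [ 551.5 -222.3  117.4] F [10.2  1.5 -2.2] grip 0.119
shift share [0.038 0.005 0.   ] mm [5.7 0.8 0. ] | turn share [ 0.      0.     -0.0833] deg [ 0.  0. -5.]
```

View pics/i5.png

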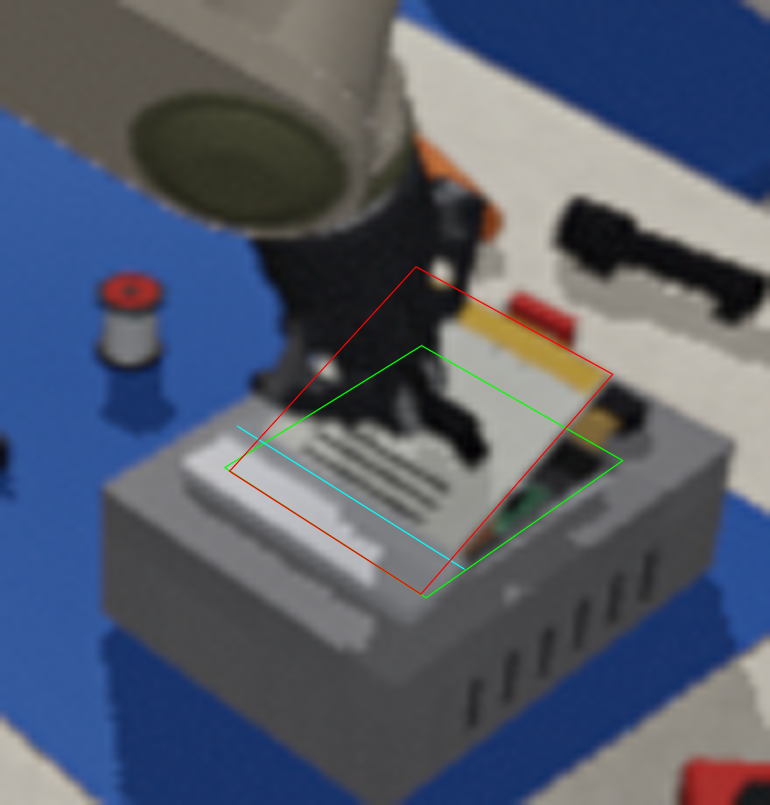

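Call:
move_arm(targets=[[[0,0.004,0.007,0,0,0,0],[0,0.023,0.003,0,0,0,-0.05],[0,0.023,0.003,0,0,0,-0.05],[0,0,0,0,0,0,0]]])

```text
time_s: 12.4
eef_pos: [555.5, -221.9, 110.4]
ee_rot: [0.585, 0.559, 0.432, -0.398]
force: [3.0, 0.3, -1.2]
grip_width: 0.122
```

```bash
python3 - <<'E'
from h import *
shot("i6");plan(tcp_for([-64.3,-0.5,0.8],12),Rdes(PYAW,12))
E
```

```text
tongue [-64.9  -0.5   0.1] yellow [58.7 -0.2 40.6] tilt 18.1 F seat [ 4.9  0.1 -0.2]
t 12.45 pos [ 555.5 -221.9  110.5] F [ 4.9  0.4 -0.2] grip 0.121
shift share [0.043 0.011 0.001] mm [6.5 1.7 0.1] | turn share [ 0.0022  0.0011 -0.1024] deg [ 0.13  0.07 -6.15]
```

View pics/i6.png

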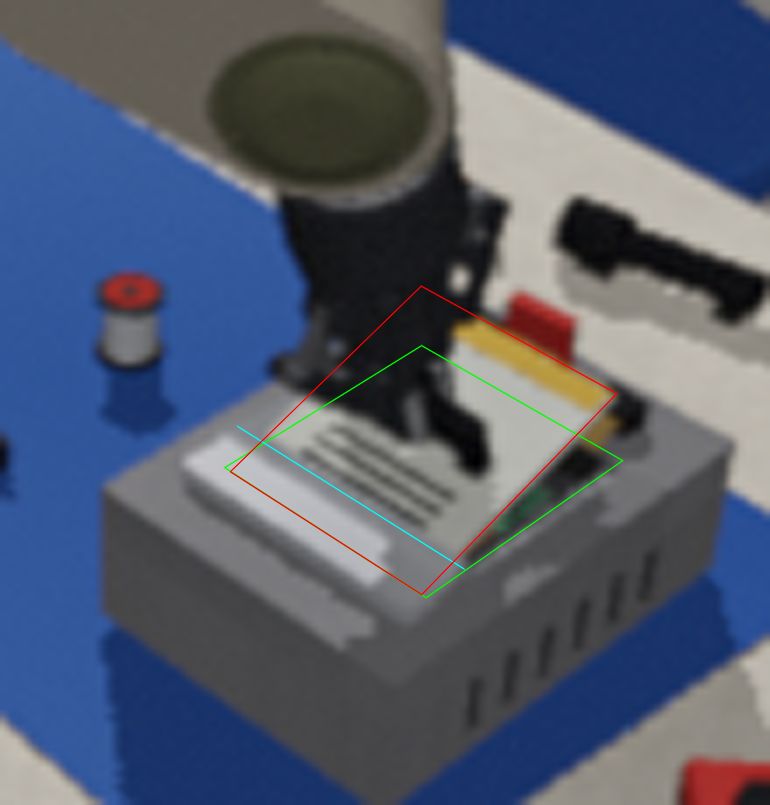

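Call:
move_arm(targets=[[[0,0.022,0.005,0,0,0,-0.05],[0,0.022,0.005,0,0,0,-0.05],[0,0,0,0,0,0,0]]])

```text
time_s: 12.75
eef_pos: [558.2, -221.6, 104.1]
ee_rot: [0.563, 0.536, 0.461, -0.428]
force: [-0.7, 0.6, -2.3]
grip_width: 0.124
```

```bash
python3 - <<'E'
from h import *
shot("i7");plan(tcp_for([-64.3,-0.5,0.8],7),Rdes(PYAW,7))
E
```

```text
tongue [-65.2  -0.3   0. ] yellow [61.9 -0.  27.3] tilt 12.1 F seat [ 2.3 -0.2 -2.5]
t 12.8 pos [ 558.1 -221.6  104.2] F [ 2.3 -0.1 -2.5] grip 0.123
shift share [0.035 0.012 0.002] mm [5.3 1.8 0.3] | turn share [ 0.002   0.0003 -0.0855] deg [ 0.12  0.02 -5.13]
```

View pics/i7.png

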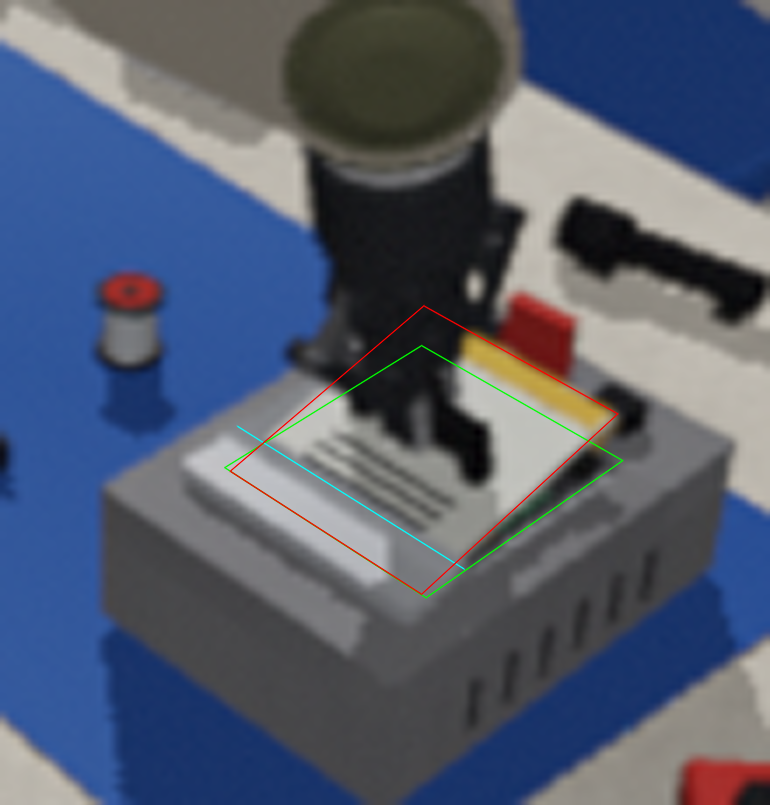

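Call:
move_arm(targets=[[[0,0.017,0.003,0.001,0.001,0,-0.04],[0,0.017,0.003,0.001,0.001,0,-0.04],[0,0,0,0,0,0,0]]])

```text
time_s: 13.1
eef_pos: [559.8, -221.8, 99.3]
ee_rot: [0.544, 0.517, 0.482, -0.452]
force: [0.2, 0.7, -2.5]
grip_width: 0.12
```

```bash
python3 - <<'E'
from h import *
shot("i8");plan(tcp_for([-65,-0.2,0.2],5),Rdes(PYAW,5))
E
```

```text
tongue [-65.5  -0.4   0.3] yellow [63.4 -0.5 16.9] tilt 7.3 F seat [ 2.4  0.7 -2.5]
t 13.15 pos [ 559.7 -221.8   99.3] F [ 2.4  0.9 -2.5] grip 0.123
shift share [ 0.019  0.006 -0.002] mm [ 2.9  0.9 -0.3] | turn share [-0.0002 -0.     -0.0389] deg [-0.01 -0.   -2.33]
```

View pics/i8.png

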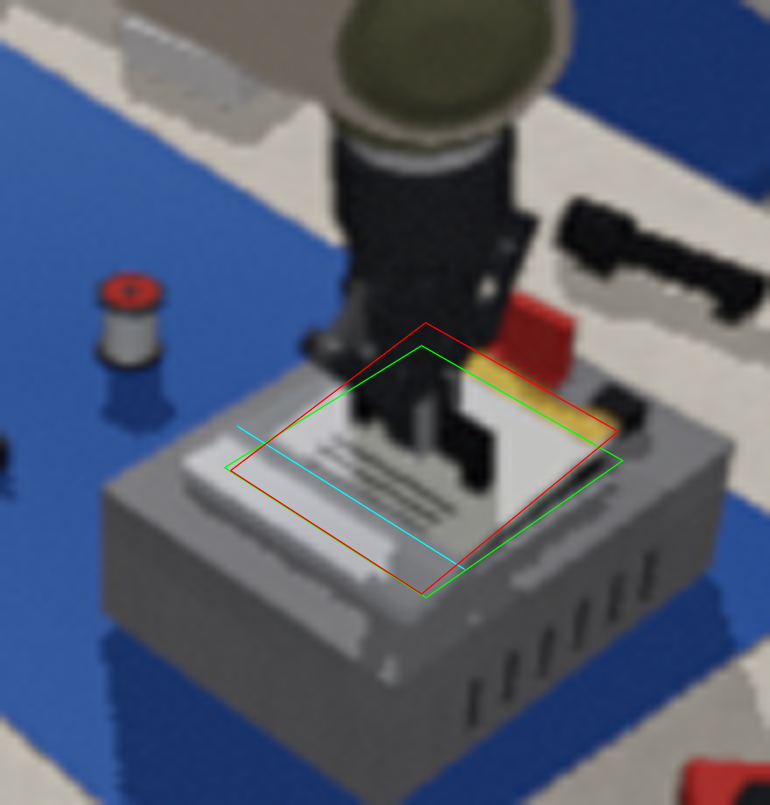

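Call:
move_arm(targets=[[[0,0.01,0.002,0,0,0,-0.02],[0,0.009,0.002,0,0,0,-0.02],[0,0,0,0,0,0,0]]])

```text
time_s: 13.45
eef_pos: [560.8, -221.9, 96.6]
ee_rot: [0.534, 0.507, 0.493, -0.464]
force: [-0.1, 0.4, -2.6]
grip_width: 0.124
```

```bash
python3 - <<'E'
from h import *
shot("i9");st()
E
```

```text
tongue [-65.3  -0.6   0.4] yellow [64.3 -0.6 11.4] tilt 4.8 F seat [-0.6 -0.4 -2.8]
t 13.5 pos [ 560.7 -221.9   96.6] F [-0.6 -0.4 -2.8] T [ 0.05  0.08 -0.02] grip 0.119 q [-0.59  0.57  1.48  0.06  1.02 -0.68]
x [ 0.084  0.004 -0.996] y [0.995 0.057 0.084] z [ 0.057 -0.998  0.   ]
```

View pics/i9.png

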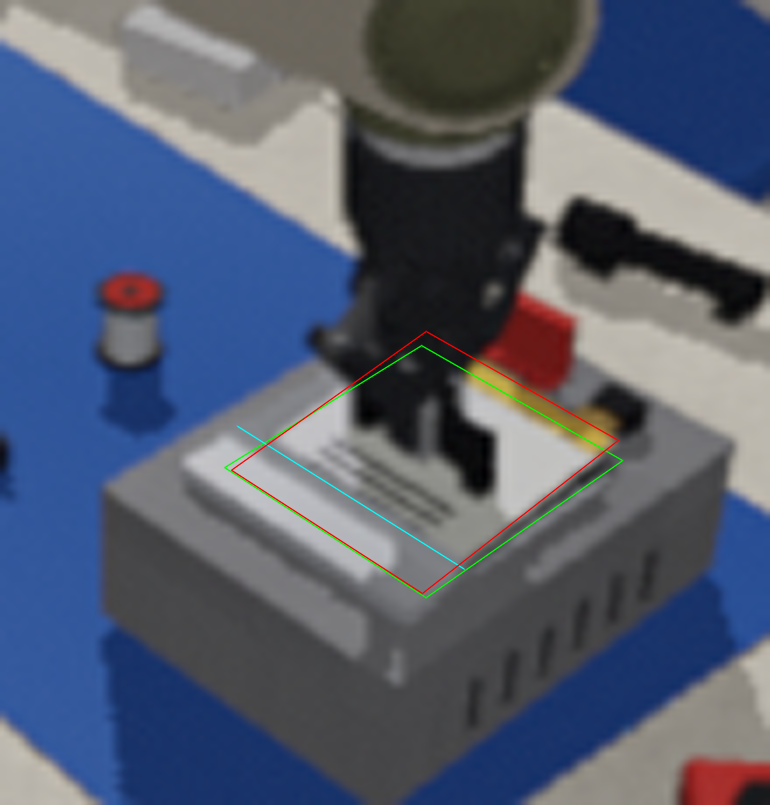

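Call:
move_arm(targets=[[[0,0.006,0.001,0,0,0,-0.013],[0,0,0,0,0,0,0]]])

```text
time_s: 13.7
eef_pos: [560.9, -222.0, 96.1]
ee_rot: [0.531, 0.503, 0.496, -0.467]
force: [-3.7, -1.1, 0.4]
grip_width: 0.123
```

Call:
move_arm(targets=[[[0,0.004,0.001,0,0,0,-0.01],[0,0,0,0,0,0,0]]])

```text
time_s: 13.9
eef_pos: [561.4, -222.0, 95.7]
ee_rot: [0.529, 0.501, 0.499, -0.47]
force: [-3.6, 0.3, 2.3]
grip_width: 0.125
```

The yellow edge rests on the clip ramps (about 4.5 N up). I'll let go, back up, and look.

Call:
move_arm(targets=[[[0.4,0,0,0,0,0,0],[0.4,0,0,0,0,0,0],[0.4,0,0,0,0,0,0],[0.4,-0.05,0,0,0,0,0],[0.4,-0.15,0,0,0,0,0]]])

```text
time_s: 14.4
eef_pos: [558.6, -221.4, 124.3]
ee_rot: [0.527, 0.501, 0.5, -0.47]
force: [-0.4, -0.0, 0.5]
grip_width: 0.397
```

Call:
move_arm(targets=[[[0,-0.25,0,0,0,0,0],[0,-0.1,0,0,0,0,0],[0,0,0,0,0,0,0]]])

```text
time_s: 14.7
eef_pos: [557.1, -222.6, 180.7]
ee_rot: [0.531, 0.501, 0.497, -0.47]
force: [0.2, -0.4, -0.5]
grip_width: 0.001
```

```bash
python3 - <<'E'
from h import *
st();shot("j1",False,(290,170,372,250),9)
p=SEAT+R.from_euler("z",PYAW,degrees=True).apply([50,0,45]);print(p);plan(p,Rdes(PYAW,0))
E
```

```text
t 14.7 pos [ 557.1 -222.6  180.7] F [ 0.2 -0.4 -0.5] T [-0.02  0.05 -0.  ] grip 0.001 q [-0.59  0.48  1.39  0.04  1.22 -0.66]
x [ 0.065 -0.    -0.998] y [0.996 0.057 0.065] z [ 0.057 -0.998  0.004]
tongue [-69.9  -0.7  83.7] yellow [59.8 -0.8 91.8] tilt 3.6 F seat [ 0.1  0.3 -0.8]
[ 612.11709083 -218.32179865  124.        ]
t 14.75 pos [ 556.4 -222.2  178.5] F [ 0.1  0.3 -0.8] grip 0.001
shift share [ 0.386  0.349 -0.006] mm [57.9 52.3 -0.8] | turn share [-0.0007  0.0017 -0.0595] deg [-0.04  0.1  -3.57]
```

View pics/j1.png

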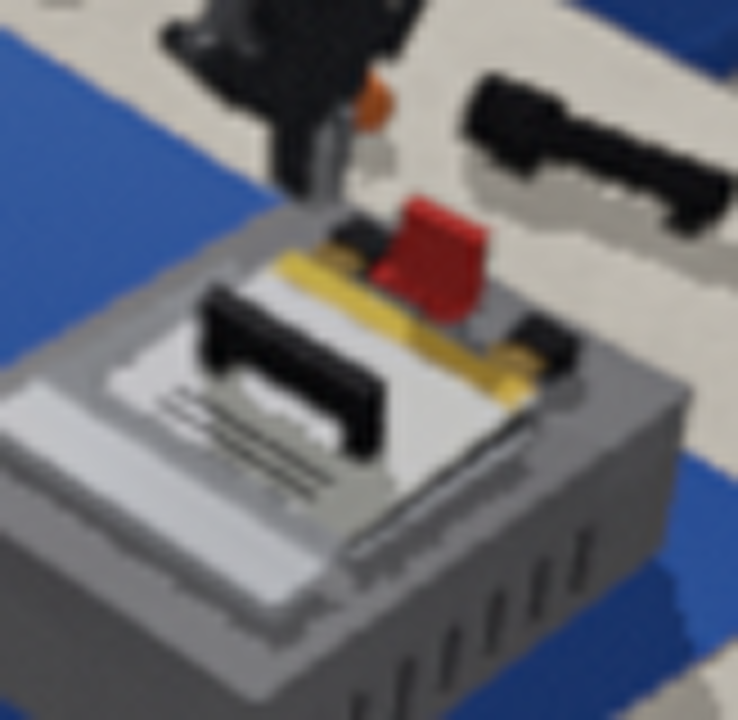

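The cover is resting on the clip ramps with the bare strip fully under the lip. I'll move the closed fingers above the yellow side, at about x=+48 mm.

Call:
move_arm(targets=[[[0,0.1,0.11,0,0,0,-0.03],[0,0.1,0.11,0,0,0,-0.0295],[0,0.1,0.11,0,0,0,0],[0,0.05,0,0,0,0,0],[0,0,0,0,0,0,0]]])

```text
time_s: 15.25
eef_pos: [605.8, -218.7, 124.3]
ee_rot: [0.512, 0.485, 0.516, -0.486]
force: [-0.2, 0.4, -0.1]
grip_width: -0.002
```

```bash
python3 - <<'E'
from h import *
st();shot("j2",False,(290,150,372,240),8.5)
p=SEAT+R.from_euler("z",PYAW,degrees=True).apply([48,-0.5,20]);print(p);plan(p,Rdes(PYAW,0))
E
```

```text
t 15.25 pos [ 605.8 -218.7  124.3] F [-0.2  0.4 -0.1] T [0.01 0.02 0.08] grip -0.002 q [-0.53  0.67  1.23 -0.    1.24 -0.58]
x [-0.005  0.001 -1.   ] y [ 0.998  0.057 -0.005] z [ 0.057 -0.998 -0.002]
tongue [-21.2  -0.4  35.2] yellow [108.8  -0.5  34.7] tilt -0.2 F seat [ 0.1 -0.4 -0.6]
[ 610.14918921 -218.93609761   99.        ]
t 15.3 pos [ 606.  -219.1  125.8] F [ 0.1 -0.4 -0.6] grip 0.004
shift share [0.178 0.028 0.001] mm [26.8  4.2  0.1] | turn share [-0.0007 -0.0004  0.0033] deg [-0.04 -0.03  0.2 ]
```

View pics/j2.png

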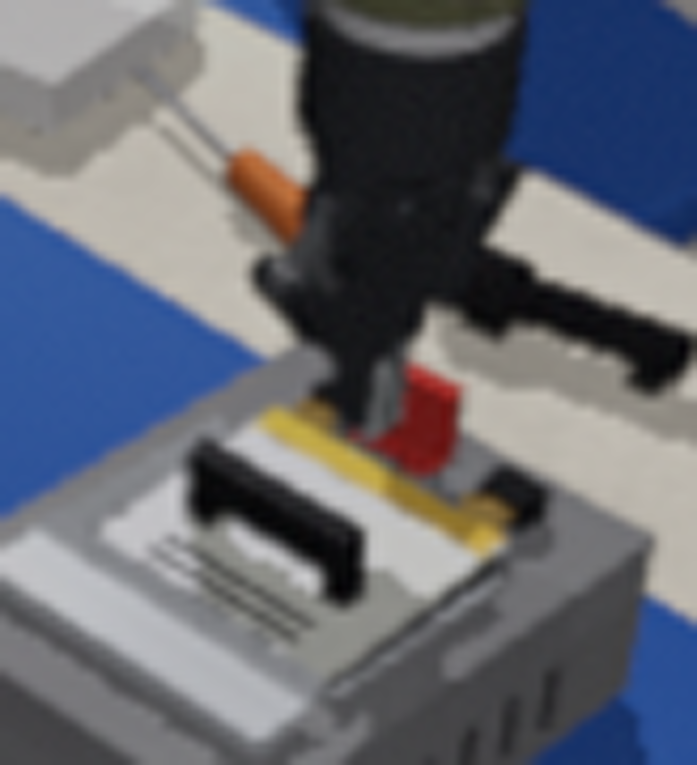

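Call:
move_arm(targets=[[[0,0.1,0.015,0,0,0,0],[0,0.08,0,0,0,0,0.003],[0,0,0,0,0,0,0],[0,0,0,0,0,0,0]]])

```text
time_s: 15.7
eef_pos: [608.9, -219.2, 99.5]
ee_rot: [0.514, 0.486, 0.514, -0.485]
force: [-0.1, -0.3, 0.5]
grip_width: 0.001
```

Call:
move_arm(targets=[[[0,0.02,0,0,0,0,0],[0,0.01,0,0,0,0,0],[0,0,0,0,0,0,0]]])

```text
time_s: 16.0
eef_pos: [609.1, -219.1, 95.1]
ee_rot: [0.515, 0.486, 0.514, -0.485]
force: [-1.0, -0.6, 0.4]
grip_width: -0.002
```

Call:
move_arm(targets=[[[0,0.008,0,0,0,0,0],[0,0,0,0,0,0,0]]])

```text
time_s: 16.2
eef_pos: [609.1, -219.2, 93.9]
ee_rot: [0.515, 0.486, 0.513, -0.485]
force: [-0.3, 0.9, 0.6]
grip_width: 0.002
```

Call:
move_arm(targets=[[[0,0.01,0,0,0,0,0],[0,0.005,0,0,0,0,0],[0,0,0,0,0,0,0]]])

```text
time_s: 16.5
eef_pos: [609.1, -219.1, 91.6]
ee_rot: [0.515, 0.486, 0.513, -0.485]
force: [-0.4, 0.5, -0.3]
grip_width: 0.001
```

Call:
move_arm(targets=[[[0,0.007,0,0,0,0,0],[0,0,0,0,0,0,0]]])

```text
time_s: 16.7
eef_pos: [609.2, -219.2, 91.0]
ee_rot: [0.515, 0.486, 0.513, -0.485]
force: [-1.8, 0.3, 1.5]
grip_width: -0.003
```

Call:
move_arm(targets=[[[0,0.007,0,0,0,0,0],[0,0,0,0,0,0,0]]])

```text
time_s: 16.9
eef_pos: [609.3, -219.2, 89.9]
ee_rot: [0.515, 0.486, 0.513, -0.485]
force: [-0.8, -0.4, 4.6]
grip_width: 0.001
```

Contact at about z 90.5. Pressing slowly now.

Call:
move_arm(targets=[[[0,0.005,0,0,0,0,0],[0,0,0,0,0,0,0]]])

```text
time_s: 17.1
eef_pos: [609.4, -219.2, 89.2]
ee_rot: [0.515, 0.486, 0.513, -0.485]
force: [-0.9, 0.5, 3.9]
grip_width: -0.0
```

Call:
move_arm(targets=[[[0,0.005,0,0,0,0,0],[0,0,0,0,0,0,0]]])

```text
time_s: 17.3
eef_pos: [609.1, -219.1, 87.8]
ee_rot: [0.515, 0.486, 0.514, -0.485]
force: [1.0, -0.7, 0.5]
grip_width: -0.001
```

Call:
move_arm(targets=[[[0,0.005,0,0,0,0,0],[0,0,0,0,0,0,0]]])

```text
time_s: 17.5
eef_pos: [609.1, -219.1, 87.0]
ee_rot: [0.514, 0.486, 0.514, -0.485]
force: [0.8, 0.4, 0.9]
grip_width: 0.0
```

Call:
move_arm(targets=[[[0,0.005,0,0,0,0,0],[0,0,0,0,0,0,0]]])

```text
time_s: 17.7
eef_pos: [609.1, -219.1, 86.4]
ee_rot: [0.514, 0.486, 0.514, -0.485]
force: [-0.2, -0.4, 0.6]
grip_width: -0.002
```

Call:
move_arm(targets=[[[0,0.006,0,0,0,0,0],[0,0,0,0,0,0,0]]])

```text
time_s: 17.9
eef_pos: [609.0, -219.1, 85.5]
ee_rot: [0.514, 0.486, 0.514, -0.485]
force: [-0.4, -0.4, -0.4]
grip_width: 0.0
```

Call:
move_arm(targets=[[[0,0.006,0,0,0,0,0],[0,0,0,0,0,0,0]]])

```text
time_s: 18.1
eef_pos: [609.0, -219.1, 84.6]
ee_rot: [0.514, 0.486, 0.514, -0.485]
force: [0.6, -0.5, -0.3]
grip_width: -0.0
```

Call:
move_arm(targets=[[[0,0.005,0,0,0,0,0],[0,0,0,0,0,0,0]]])

```text
time_s: 18.3
eef_pos: [609.1, -219.1, 83.9]
ee_rot: [0.514, 0.486, 0.514, -0.485]
force: [-0.2, -0.4, -0.2]
grip_width: -0.007
```

```bash
python3 - <<'E'
from h import *
st();shot("j3",False,(290,150,372,240),8.5)
E
```

```text
t 18.3 pos [ 609.1 -219.1   83.9] F [-0.2 -0.4 -0.2] T [-0.03 -0.01 -0.04] grip -0.007 q [-0.53  0.71  1.27  0.    1.16 -0.58]
x [ 0.001 -0.    -1.   ] y [0.998 0.057 0.001] z [ 0.057 -0.998  0.001]
tongue [-18.   -0.6  -6.9] yellow [112.   -0.7  -6.7] tilt 0.1 F seat [-0.2 -0.5 -0.2]
```

View pics/j3.png

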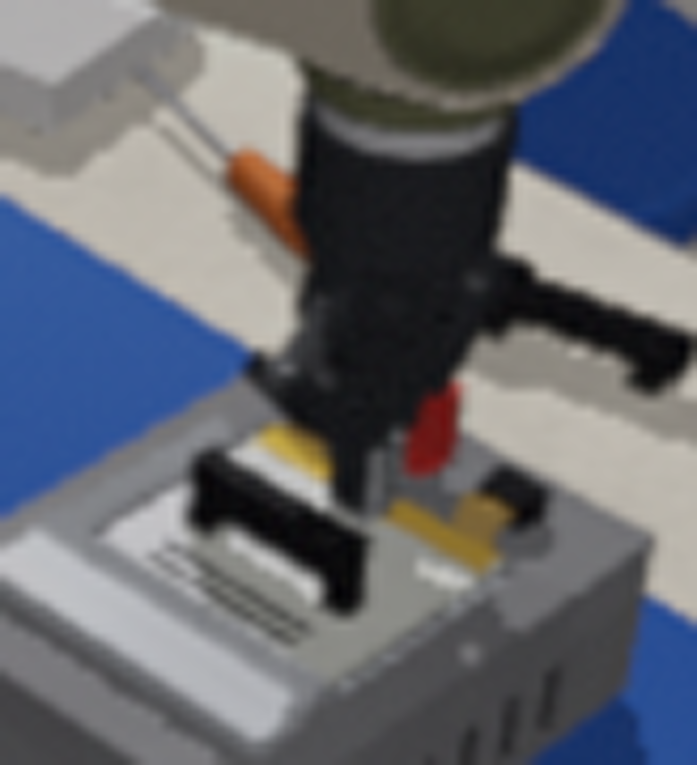

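The near clip is visibly over the yellow strip (about 480,520). I'll press on to a light force stop to make sure.

Call:
move_arm(targets=[[[0,0.005,0,0,0,0,0],[0,0,0,0,0,0,0]]])

```text
time_s: 18.55
eef_pos: [609.1, -219.1, 83.2]
ee_rot: [0.515, 0.486, 0.514, -0.485]
force: [-0.0, 0.4, 0.5]
grip_width: -0.003
```

Call:
move_arm(targets=[[[0,0.004,0,0,0,0,0],[0,0,0,0,0,0,0]]])

```text
time_s: 18.75
eef_pos: [609.2, -219.2, 83.1]
ee_rot: [0.515, 0.486, 0.513, -0.485]
force: [-1.7, 1.5, 3.1]
grip_width: -0.003
```

Call:
move_arm(targets=[[[0,0.003,0,0,0,0,0],[0,0,0,0,0,0,0]]])

```text
time_s: 18.95
eef_pos: [609.2, -219.2, 83.0]
ee_rot: [0.515, 0.486, 0.513, -0.485]
force: [-2.9, 1.8, 7.2]
grip_width: 0.001
```

Call:
move_arm(targets=[[[0,0.002,0,0,0,0,0],[0,0,0,0,0,0,0]]])

```text
time_s: 19.15
eef_pos: [609.2, -219.2, 82.9]
ee_rot: [0.515, 0.486, 0.513, -0.485]
force: [-3.6, 1.6, 7.7]
grip_width: 0.001
```

Call:
move_arm(targets=[[[0,-0.05,0,0,0,0,0],[0,-0.2,0,0,0,0,0],[0,-0.25,0,0,0,0,0],[0.5,-0.1,0,0,0,0,0],[0.5,0,0,0,0,0,0]]])

```text
time_s: 19.65
eef_pos: [609.9, -219.6, 174.7]
ee_rot: [0.516, 0.486, 0.512, -0.485]
force: [-0.3, 0.1, 0.4]
grip_width: 0.327
```

```bash
python3 - <<'E'
from h import *
st();shot("j4",False,(295,180,372,255),9)
t=ctrl.capture("top");cv2.imwrite("pics/tj4.png",cv2.resize(t[85:210,285:385],None,fx=5,fy=5)[:,:,::-1])
E
```

```text
t 19.65 pos [ 609.9 -219.6  174.7] F [-0.3  0.1  0.4] T [-0.04  0.01  0.01] grip 0.327 q [-0.53  0.63  1.17  0.    1.34 -0.58]
x [ 0.006 -0.003 -1.   ] y [0.998 0.057 0.006] z [ 0.057 -0.998  0.003]
tongue [-17.9  -0.7  81.4] yellow [112.1  -0.8  81.8] tilt 0.2 F seat [-0.2 -0.3 -0.5]
```

View pics/j4.png

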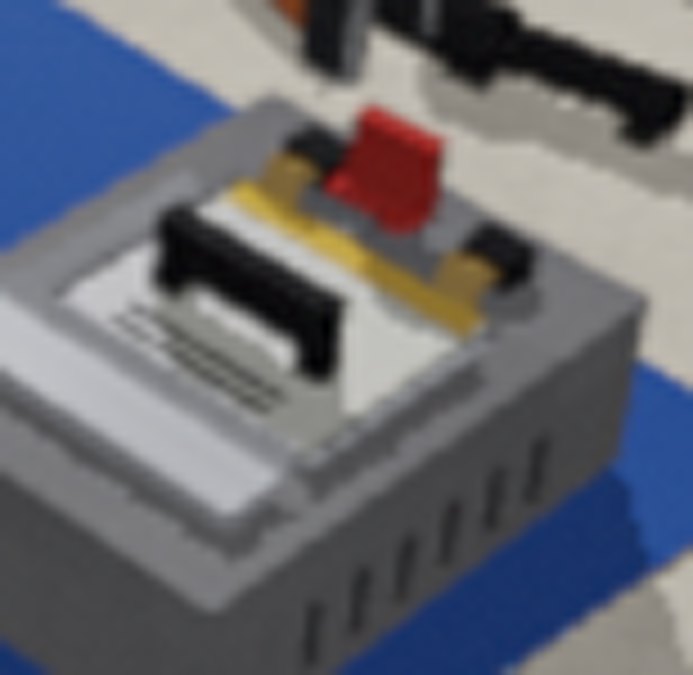

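View pics/tj4.png

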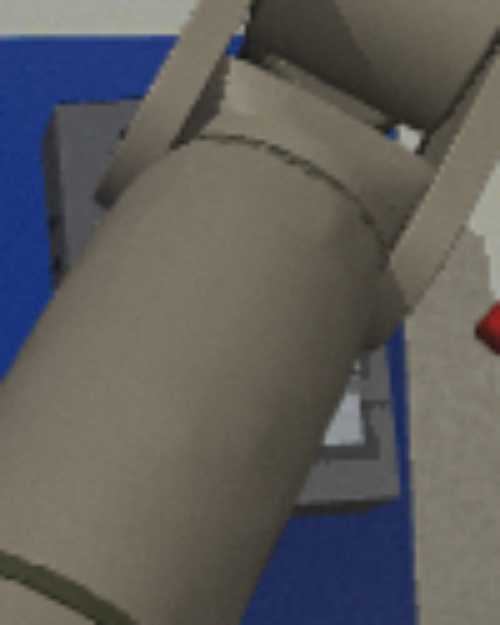

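Both clips' brass noses now lie over the yellow strip (285,180 and 465,275 in the crop), and contact came at cover-top height 83. Next I'll measure the latch angle by overlay.

```bash
python3 - <<'E'
from h import *
s0=ctrl.capture("side");t0=cv2.imread("pics/top0.png")[:,:,::-1]
def box(a,seat):
    # bar dir at angle a: a=0 -> -x ; clockwise from above -> +y at pi/2
    d=np.array([-np.cos(a),np.sin(a),0]);n=np.array([d[1],-d[0],0]);P0=np.array([83,0,0])
    q=R.from_euler("z",PYAW,degrees=True);W=lambda L:np.array([q.apply(P0+l)+seat for l in L]);z=np.array([0,0,1.])
    C=[]
    for h in(12,46): C.append((W([d*i+n*j+z*h for i,j in((21,5),(21,-5),(-13,-5),(-13,5))]),(0,255,0),True))
    C.append((W([d*29+n*5+z*7,d*29-n*5+z*7]),(255,0,255),False))
    return C
rows=[]
for sx in(560.8,562.2):
  o=[]
  for a in(1.25,1.4,1.55):
    S=np.array([sx,-221.2,79]);
    A=overlay(s0,326,184,352,210,9,"side",box(a,S));B=overlay(t0,310,102,340,128,9,"top",box(a,S))
    o.append(np.vstack([A[:,:234],B[:,:234]]))
  rows.append(np.hstack(o))
cv2.imwrite("pics/l1.png",rows[0]);cv2.imwrite("pics/l2.png",rows[1])
E
```

```text
(no output)
```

View pics/l1.png

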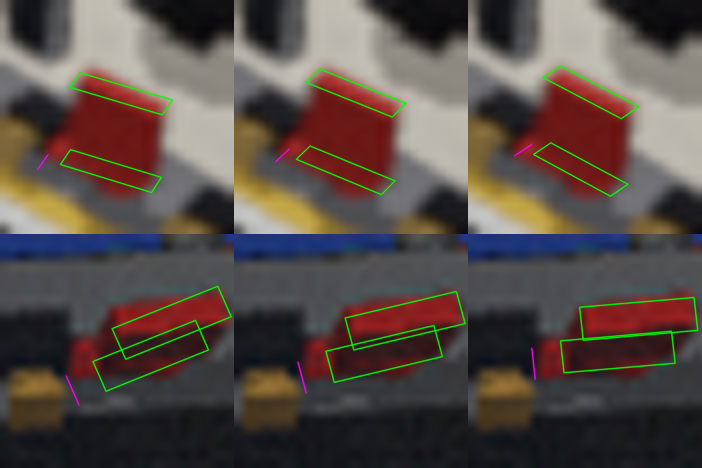

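View pics/l2.png

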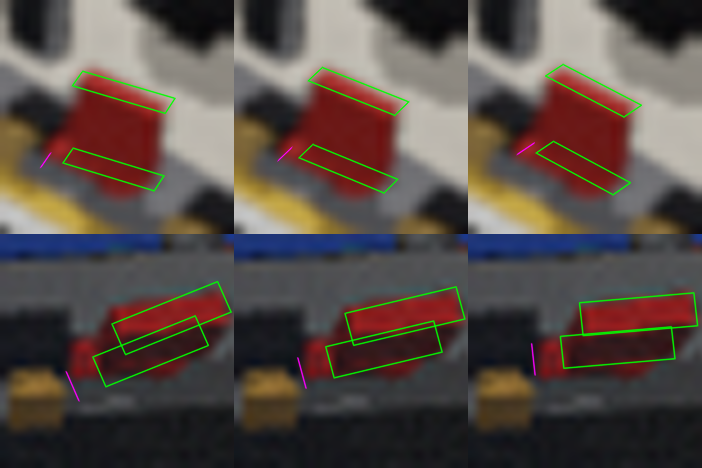

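```bash
python3 - <<'E'
from h import *
st();plan([644.3,-216.2,101],Rdes(11.9,0));plan([644.3,-216.2,101],Rdes(3.3,0))
E
```

```text
t 19.8 pos [ 608.5 -218.8  170.4] F [-0.1 -0.4 -0.3] T [-0.01 -0.04 -0.01] grip 0.501 q [-0.53  0.63  1.17  0.    1.34 -0.58]
x [-0.     0.001 -1.   ] y [ 0.998  0.057 -0.   ] z [ 0.057 -0.998 -0.001]
t 19.8 pos [ 608.5 -218.8  170.4] F [-0.1 -0.4 -0.3] grip 0.501
shift share [ 0.463  0.239 -0.004] mm [69.4 35.9 -0.5] | turn share [-0.144  -0.0007  0.0004] deg [-8.64 -0.04  0.02]
t 19.8 pos [ 608.5 -218.8  170.4] F [-0.1 -0.4 -0.3] grip 0.501
shift share [ 0.463  0.239 -0.004] mm [69.4 35.9 -0.5] | turn share [-0.0007 -0.0007  0.0004] deg [-0.04 -0.04  0.03]
```

Call:
move_arm(targets=[[[0.5,0,0.12,-0.002,0,0,0],[0.5,0,0.119,-0.002,0,0,0],[0.5,0,0,0,-0.072,0,0],[0.5,0.06,0,0,-0.072,0,0],[0.5,0.05,0,0,0,0,0]]])

```text
time_s: 20.3
eef_pos: [644.4, -216.2, 153.3]
ee_rot: [0.549, 0.445, 0.55, -0.445]
force: [0.3, -0.0, 0.5]
grip_width: 0.503
```

```bash
python3 - <<'E'
from h import *
st();plan([644.3,-216.2,101],Rdes(11.9,0));shot("k1",False,(300,150,372,230),9)
E
```

```text
t 20.3 pos [ 644.4 -216.2  153.3] F [ 0.3 -0.   0.5] T [-0.    0.03  0.02] grip 0.503 q [-0.5   0.72  1.06  0.    1.36 -0.7 ]
x [-0.001  0.001 -1.   ] y [ 0.978  0.207 -0.001] z [ 0.207 -0.978 -0.001]
t 20.3 pos [ 644.4 -216.2  153.3] F [ 0.3 -0.   0.5] grip 0.503
shift share [ 0.349 -0.     0.   ] mm [52.3 -0.   0. ] | turn share [ 0.0007 -0.0009  0.0006] deg [ 0.04 -0.05  0.04]
tongue [17.5 -9.1 61.4] yellow [146.1  10.1  61.1] tilt -0.1 F seat [ 0.6  0.1 -1.2]
```

View pics/k1.png

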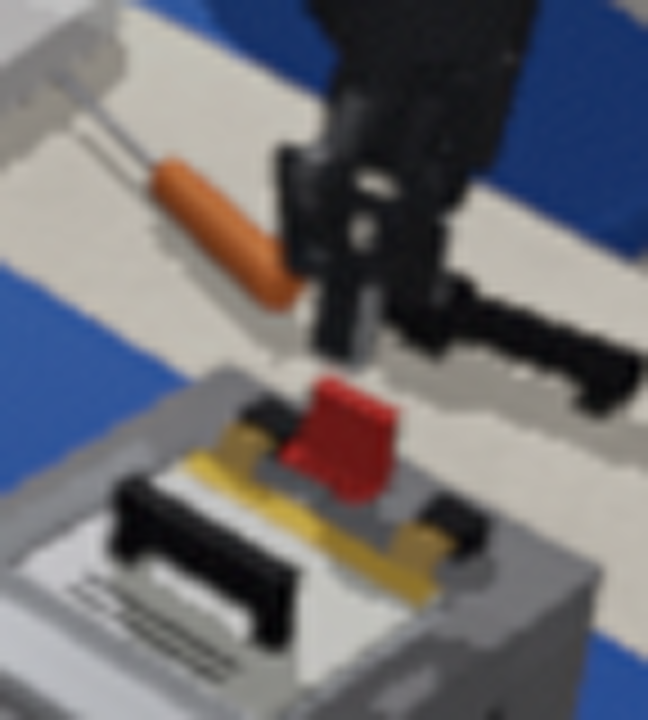

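Call:
move_arm(targets=[[[0.5,0.1,0,0,0,0,0],[0.5,0.1,0,0,0,0,0],[0.5,0.08,0,0,0,0,0],[0.5,0,0,0,0,0,0]]], force=25)

```text
time_s: 20.75
eef_pos: [643.9, -216.1, 111.0]
ee_rot: [0.548, 0.446, 0.55, -0.446]
force: [0.1, -0.2, 0.3]
grip_width: 0.499
```

```bash
python3 - <<'E'
from h import *
st();plan([644.3,-216.2,101],Rdes(11.9,0));shot("k2",False,(300,150,372,230),9)
E
```

```text
t 20.75 pos [ 643.9 -216.1  111. ] F [ 0.1 -0.2  0.3] T [0.03 0.02 0.02] grip 0.499 q [-0.5   0.76  1.11  0.    1.27 -0.7 ]
x [-0.002  0.001 -1.   ] y [ 0.979  0.205 -0.002] z [ 0.205 -0.979 -0.002]
t 20.75 pos [ 643.9 -216.1  111. ] F [ 0.1 -0.2  0.3] grip 0.499
shift share [0.067 0.002 0.002] mm [10.   0.4  0.2] | turn share [-0.0007 -0.0017  0.0017] deg [-0.04 -0.1   0.1 ]
tongue [18.1 -9.5 21.7] yellow [146.7   9.8  21.6] tilt -0.0 F seat [ 0.6 -1.   0.2]
```

View pics/k2.png

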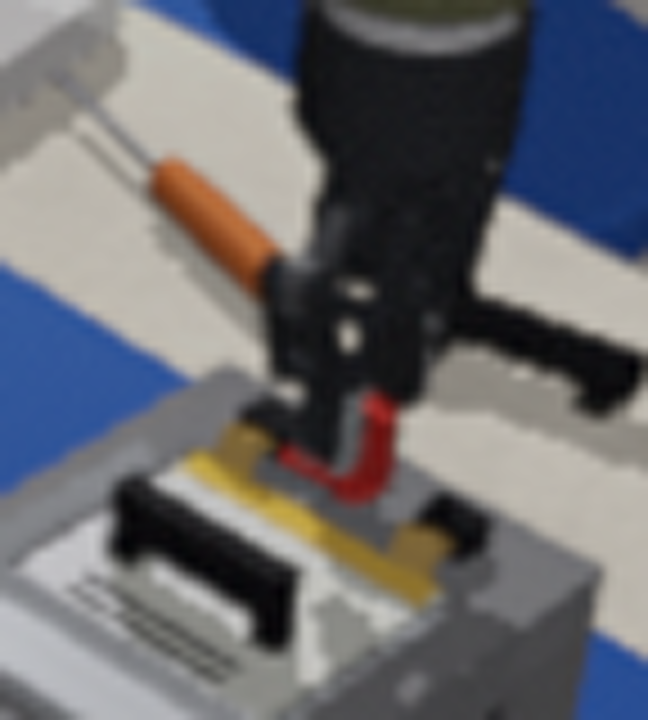

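Call:
move_arm(targets=[[[0.5,0.06,0.002,0,0,0,0],[0.5,0,0,0,0,0,0],[0.1,0,0,0,0,0,0],[0,0,0,0,0,0,0],[0,0,0,0,0,0,0]]], force=25)

```text
time_s: 21.3
eef_pos: [645.4, -216.5, 105.0]
ee_rot: [0.55, 0.446, 0.548, -0.445]
force: [0.2, -0.1, 2.3]
grip_width: 0.106
```

```bash
python3 - <<'E'
from h import *
st();shot("k3",False,(300,150,372,230),9)
E
```

```text
t 21.3 pos [ 645.4 -216.5  105. ] F [ 0.2 -0.1  2.3] T [ 0.01 -0.07 -0.01] grip 0.106 q [-0.5   0.76  1.12  0.    1.26 -0.7 ]
x [ 0.002 -0.001 -1.   ] y [0.979 0.206 0.002] z [ 0.206 -0.979  0.001]
tongue [19.1 -9.8 14.1] yellow [147.6   9.6  14.4] tilt 0.1 F seat [ 0.4 -0.4  2.7]
```

View pics/k3.png

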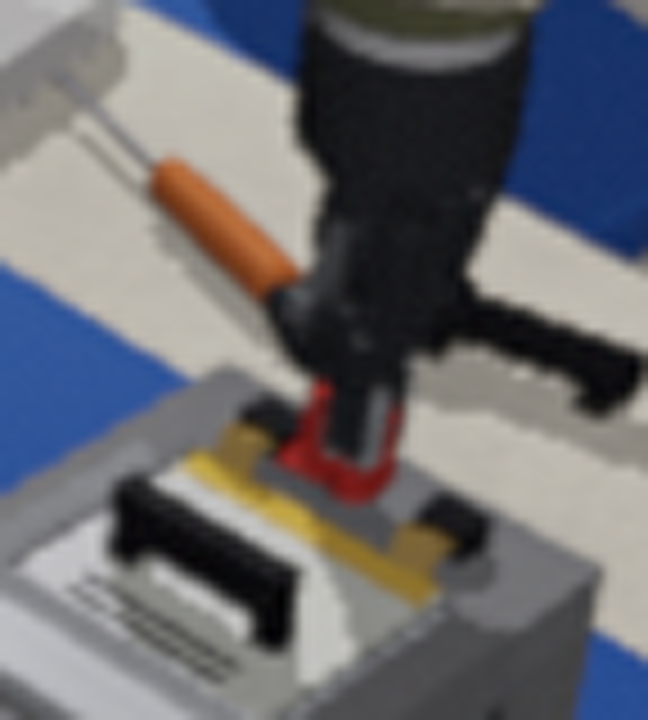

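Call:
move_arm(targets=[[[0,0,0,0,-0.08,0,0],[0,0,0,0,-0.1,0,0],[0,0,0,0,-0.1,0,0],[0,0,0,0,0,0,0]]])

```text
time_s: 21.75
eef_pos: [645.7, -216.4, 105.0]
ee_rot: [0.61, 0.36, 0.607, -0.36]
force: [2.5, 0.2, 1.0]
grip_width: 0.109
```

```bash
python3 - <<'E'
from h import *
st();shot("k4",False,(300,150,372,230),9)
E
```

```text
t 21.75 pos [ 645.7 -216.4  105. ] F [2.5 0.2 1. ] T [ 0.09 -0.46  0.06] grip 0.109 q [-0.5   0.76  1.12  0.    1.26 -1.  ]
x [ 0.003 -0.001 -1.   ] y [0.877 0.481 0.002] z [ 0.481 -0.877  0.002]
tongue [ 24.9 -27.8  14.1] yellow [142.4  27.8  14.4] tilt 0.1 F seat [4.  1.5 0.9]
```

View pics/k4.png

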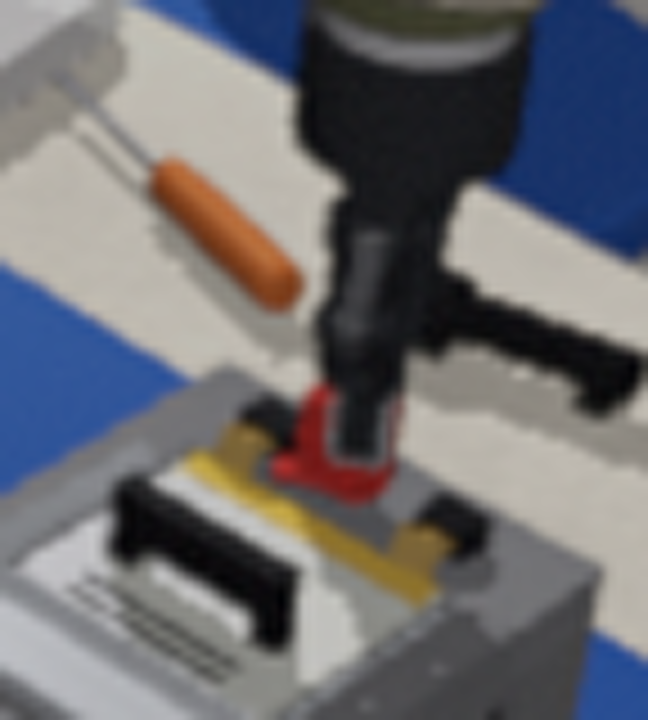

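The turnbutton is following the gripper, at low forces. Continuing.

Call:
move_arm(targets=[[[0,0,0,0,-0.1,0,0],[0,0,0,0,-0.1,0,0],[0,0,0,0,-0.1,0,0],[0,0,0,0,-0.1,0,0],[0,0,0,0,0,0,0]]])

```text
time_s: 22.3
eef_pos: [646.0, -216.1, 105.0]
ee_rot: [0.671, 0.226, 0.669, -0.226]
force: [5.7, 2.2, 0.1]
grip_width: 0.105
```

Call:
move_arm(targets=[[[0,0,0,0,-0.1,0,0],[0,0,0,0,-0.1,0,0],[0,0,0,0,-0.1,0,0],[0,0,0,0,-0.1,0,0],[0,0,0,0,0,0,0]]])

```text
time_s: 22.8
eef_pos: [646.2, -215.7, 105.0]
ee_rot: [0.704, 0.082, 0.701, -0.082]
force: [5.6, 3.1, 1.5]
grip_width: 0.108
```

```bash
python3 - <<'E'
from h import *
st();shot("k5",False,(300,150,372,230),9)
s=ctrl.sense();M=quat2R(s["ee_rot"]).as_matrix();print("yaw",np.degrees(np.arctan2(M[1,1],M[0,1])))
E
```

```text
t 22.8 pos [ 646.2 -215.7  105. ] F [5.6 3.1 1.5] T [ 0.57 -1.01  0.06] grip 0.108 q [-0.49  0.76  1.12  0.    1.26 -1.83]
x [ 0.004 -0.    -1.   ] y [0.23  0.973 0.001] z [ 0.973 -0.23   0.004]
tongue [ 65.5 -61.6  14.2] yellow [102.9  62.9  14.3] tilt 0.1 F seat [5.7 3.6 0.8]
yaw 76.58630890685843
```

View pics/k5.png

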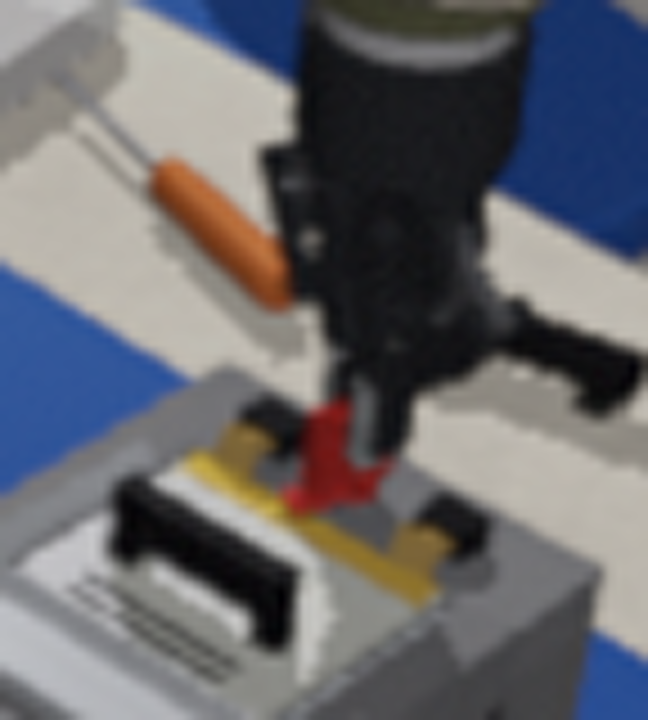

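Call:
move_arm(targets=[[[0,0,0,0,-0.09,0,0],[0,0,0,0,-0.09,0,0],[0,0,0,0,-0.08,0,0],[0,0,0,0,0,0,0]]])

```text
time_s: 23.25
eef_pos: [646.2, -215.4, 105.0]
ee_rot: [0.709, -0.014, 0.705, 0.014]
force: [6.1, 5.3, 0.9]
grip_width: 0.111
```

Call:
move_arm(targets=[[[0,0,0,0,-0.025,0,0],[0,0,0,0,-0.02,0,0],[0,0,0,0,0,0,0]]])

```text
time_s: 23.55
eef_pos: [646.2, -215.4, 105.0]
ee_rot: [0.708, -0.03, 0.705, 0.03]
force: [5.4, 5.5, 0.6]
grip_width: 0.108
```

```bash
python3 - <<'E'
from h import *
st();shot("k6",False,(300,150,372,230),9)
s=ctrl.sense();M=quat2R(s["ee_rot"]).as_matrix();print("yaw",np.degrees(np.arctan2(M[1,1],M[0,1])))
E
```

```text
t 23.55 pos [ 646.2 -215.4  105. ] F [5.4 5.5 0.6] T [ 0.81 -1.01 -0.37] grip 0.108 q [-0.49  0.76  1.12  0.    1.26 -2.15]
x [ 0.004  0.001 -1.   ] y [-0.084  0.996  0.   ] z [0.996 0.084 0.004]
tongue [ 86.  -64.   14.2] yellow [82.5 65.9 14.3] tilt 0.0 F seat [7.  4.9 1.4]
yaw 94.81443378726856
```

View pics/k6.png

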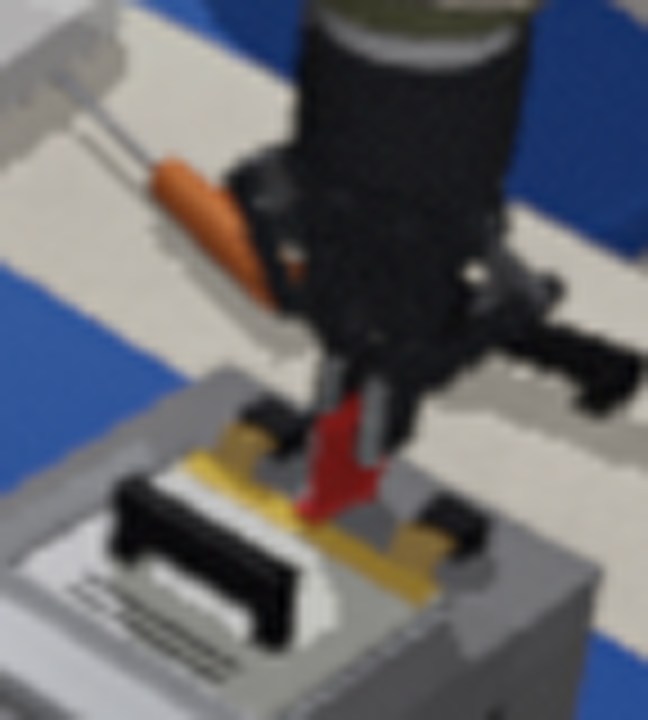

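A yaw torque of −0.37 N m built up (0.06 before), so the stop is reached. Releasing and withdrawing upwards.

Call:
move_arm(targets=[[[0.4,0,0,0,0,0,0],[0.4,0,0,0,0,0,0],[0.4,0,0,0,0,0,0],[0.4,-0.1,0,0,0,0,0],[0.4,-0.2,0,0,0,0,0]]])

```text
time_s: 24.1
eef_pos: [644.2, -216.1, 148.7]
ee_rot: [0.706, -0.03, 0.707, 0.031]
force: [0.3, -0.2, -0.8]
grip_width: 0.397
```

Call:
move_arm(targets=[[[0.4,-0.3,0,0,0,0,0],[0.4,-0.3,0,0,0,0,0],[0.4,0,-0.3,0,0,0,0],[0.4,0,-0.3,0,0,0,0],[0.4,0,-0.3,0,0,0,0]]])

```text
time_s: 24.6
eef_pos: [656.5, -352.2, 241.7]
ee_rot: [0.707, -0.032, 0.705, 0.03]
force: [1.4, -0.2, 0.9]
grip_width: 0.399
```

Call:
move_arm(targets=[[[0.4,0,-0.3,-0.1,0,0,0],[0.4,0,-0.3,-0.1,0,0,0],[0.4,0,-0.3,0,0,0,0],[0.4,0,0,0,0,0,0]]])

```text
time_s: 25.0
eef_pos: [622.6, -482.9, 226.1]
ee_rot: [0.705, -0.027, 0.708, 0.03]
force: [0.7, -0.1, -2.1]
grip_width: 0.403
```

```bash
python3 - <<'E'
from h import *
st();shot("m1",False,(290,175,372,260),8.5)
t=ctrl.capture("top");cv2.imwrite("pics/m2.png",cv2.resize(t,None,fx=1.5,fy=1.5)[:,:,::-1]);cv2.imwrite("pics/m3.png",cv2.resize(t[90:200,285:375],None,fx=5.4,fy=5.4,interpolation=cv2.INTER_CUBIC)[:,:,::-1])
E
```

```text
t 25.0 pos [ 622.6 -482.9  226.1] F [ 0.7 -0.1 -2.1] T [ 0.04 -0.01 -0.  ] grip 0.403 q [-0.81  1.09  0.19  0.    1.87 -2.46]
x [-0.003  0.005 -1.   ] y [-0.08   0.997  0.005] z [ 0.997  0.08  -0.003]
tongue [  49.4 -328.3  139.8] yellow [  46.1 -198.3  139.6] tilt -0.1 F seat [ 0.9 -0.4  1.5]
```

View pics/m1.png

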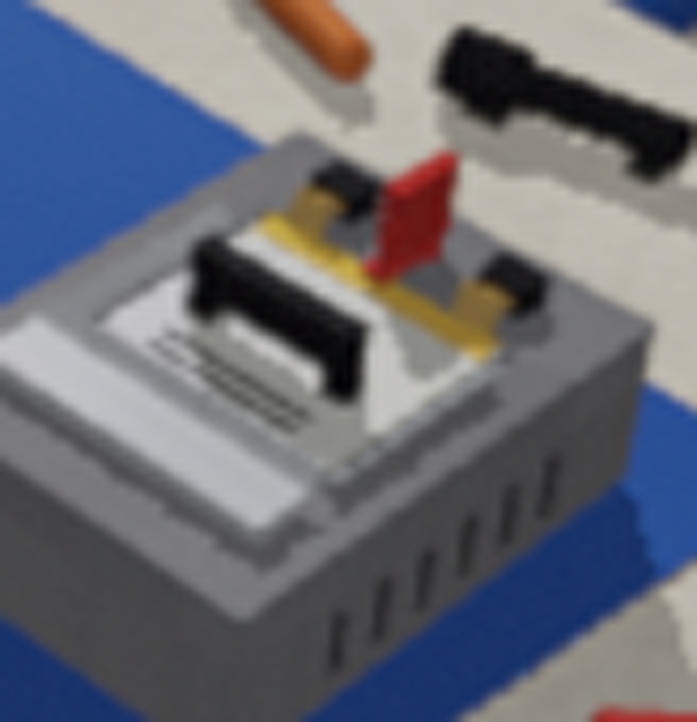

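View pics/m2.png

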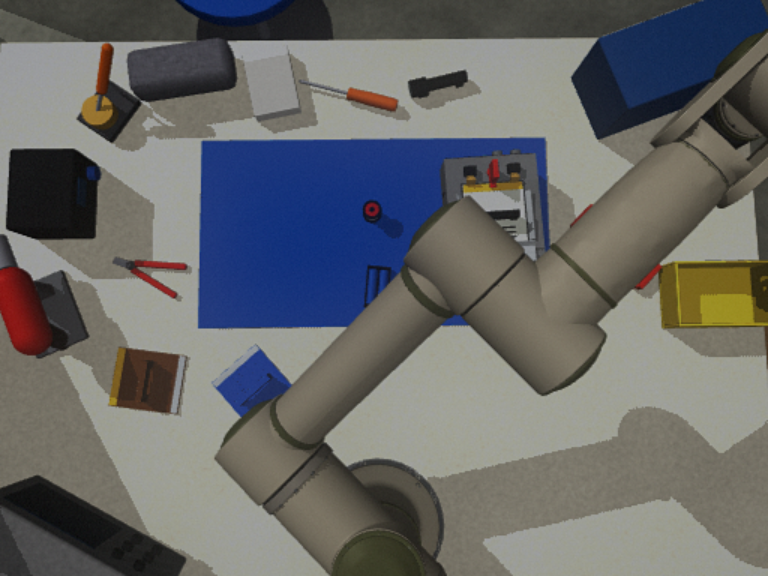

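View pics/m3.png

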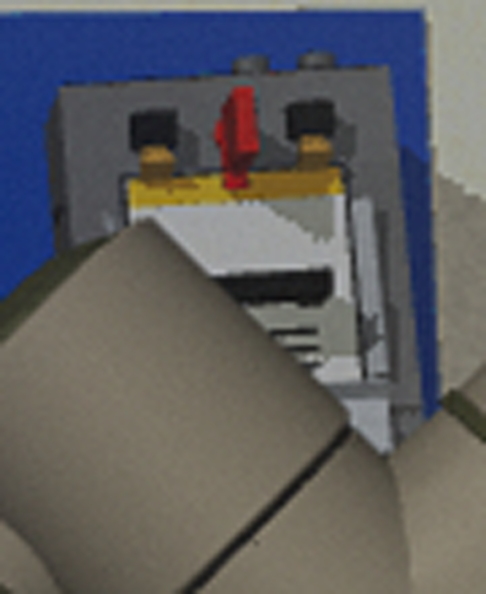

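The bar points straight over the yellow edge (top crop 235,185) and both clips lie over the cover. Joint 3 stands at its range end, so I'll ease the arm back before handing in.

Call:
move_arm(targets=[[[0.4,0,0.25,-0.2,0,0,0],[0.4,0,0.25,-0.2,0,0,0],[0.4,0,0,-0.2,0,0,0],[0.4,0,0,0,0,0,0],[0.4,0,0,0,0,0,0]]])

```text
time_s: 25.6
eef_pos: [565.9, -447.4, 239.9]
ee_rot: [0.711, -0.035, 0.702, 0.027]
force: [0.5, 0.3, 0.2]
grip_width: 0.402
```

```bash
python3 - <<'E'
from h import *
st();shot("m5",False,(290,175,372,260),8.5)
a=ctrl.capture("side");cv2.imwrite("pics/m6.png",cv2.resize(a,None,fx=1.5,fy=1.5)[:,:,::-1])
E
```

```text
t 25.6 pos [ 565.9 -447.4  239.9] F [0.5 0.3 0.2] T [-0.03 -0.03 -0.  ] grip 0.402 q [-0.83  0.78  0.74  0.    1.61 -2.49]
x [ 0.013 -0.01  -1.   ] y [-0.088  0.996 -0.011] z [0.996 0.088 0.012]
tongue [  -6.9 -291.3  149. ] yellow [ -10.8 -161.3  147.6] tilt -0.6 F seat [0.4 0.2 0.5]
```

View pics/m6.png

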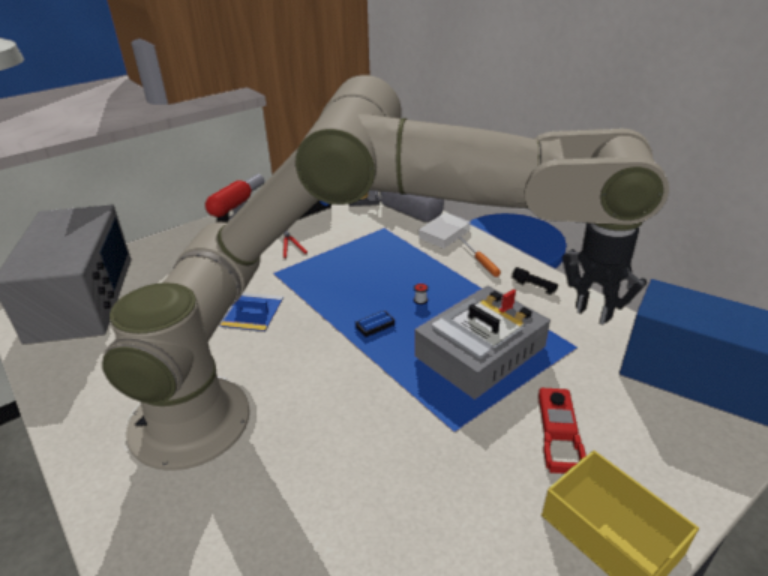

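The arm is clear of everything and the other objects are undisturbed. Handing in.

```bash
python3 - <<'E'
from rig import ctrl
print(ctrl.finish_job())
E
```

```text
the job is handed in; nothing more can be done
None
```

The white cover is refitted and the red turnbutton points straight over it. The job was handed in at about 25.6 s, with the arm clear of everything.

**What I did**
- I slid the bare edge under the lip at a 24° tilt until it met the back wall, then swung the cover down onto the clip ramps and let go.
- I pressed the yellow edge with closed fingers. The readings were about 5 N before the clips snapped and at most 7.7 N at the end, well under the 30 N that ruins the seal.
- I pinched the turnbutton's fin and turned it until it met its stop.

**Last checks**
- **Cover home:** the fingers met the cover at height 82.9–83.1 mm, against 83 mm expected for a fully home cover.
- **Clips:** both brass noses lie over the yellow strip in the side and top pictures.
- **Turnbutton:** the bar points straight over the yellow edge.
- **Other things:** the spool, tray and clamp meter look unmoved in the last side picture, and the pliers in the top picture just before. I judged this by eye and did not measure it.

**What disagreed or went less cleanly**
- The back wall felt about 1.4 mm farther in x than the pictures had put it. I corrected for that before swinging the cover down.
- The recognition networks were unreliable on the small points and mixed in the look-alike covers. I measured from the corners in the pictures instead.
- While withdrawing, joint 3 reached the end of its range, reading 0.19 against a limit of 0.19 at the two decimals I printed. I moved it back before handing in.

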